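# Put the bench drivers away in the kit drawer

### The job

Pull the drawer fully open, take every driver out of the leaning stand and lay them all flat on the drawer's floor, side by side and straight, each with its handle at the yellow-marked end and its tip pointing to the other end. When all are in, push the drawer fully shut, and leave the other things on the bench where they are.

Things in the scene. Friction and masses are not known exactly. Their poses are not given: they have to be found in the camera images.
- blue: Driver, blue square handle (100 x 26 x 26 mm, black bands near both ends), steel round shaft 8 mm thick, 80 mm long; 180 mm overall, about 0.12 kg, balance point 14 mm from the handle's centre towards the tip. Origin at the shaft's tip, +x along the tool from handle to tip; y and z square to the handle's flats. May be absent.
- blue_grip (a point): Centre of the blue driver's handle, 130 mm behind the tip; axes as the driver's. 13 mm above the surface when the driver lies flat.
- orange: Driver, orange square handle (100 x 26 x 26 mm, black bands near both ends), steel round shaft 8 mm thick, 80 mm long; 180 mm overall, about 0.12 kg, balance point 14 mm from the handle's centre towards the tip. Origin at the shaft's tip, +x along the tool from handle to tip; y and z square to the handle's flats. May be absent.
- orange_grip (a point): Centre of the orange driver's handle, 130 mm behind the tip; axes as the driver's. 13 mm above the surface when the driver lies flat.
- green: Driver, green square handle (100 x 26 x 26 mm, black bands near both ends), steel round shaft 8 mm thick, 80 mm long; 180 mm overall, about 0.12 kg, balance point 14 mm from the handle's centre towards the tip. Origin at the shaft's tip, +x along the tool from handle to tip; y and z square to the handle's flats. May be absent.
- green_grip (a point): Centre of the green driver's handle, 130 mm behind the tip; axes as the driver's. 13 mm above the surface when the driver lies flat.
- white: Driver, white square handle (100 x 26 x 26 mm, black bands near both ends), steel round shaft 8 mm thick, 80 mm long; 180 mm overall, about 0.12 kg, balance point 14 mm from the handle's centre towards the tip. Origin at the shaft's tip, +x along the tool from handle to tip; y and z square to the handle's flats. May be absent.
- white_grip (a point): Centre of the white driver's handle, 130 mm behind the tip; axes as the driver's. 13 mm above the surface when the driver lies flat.
- stand: Fixed raked driver stand: grey block 290 mm wide, red cheeks; four sockets in a row at its y = -105, -35, 35, 105 mm. Origin under its middle on the bench, z up. A stored driver leans about 40 to 45 degrees from upright, handle up and towards the stand's -x (roughly the robot), tip down towards +x; its handle's centre is about 32 mm to -x of and 127 mm above the stand's origin.
- stand_mid (a point): Middle of the grey block's sloping upper face, 88 mm above the bench. The handle's lower end rests on this face; the shaft goes through a 45 mm deep, 10.5 mm square socket and sticks out below. Pull a driver 85 mm along its own length to clear the socket.
- unit: Fixed low grey drawer unit, 300 mm wide, 310 mm deep, 85 mm high; a red bin of tyres stands on it (80 mm higher, from 150 mm behind the front). Origin on the bench below the middle of its front face; +x points into the unit, so the drawer slides out along -x; +y runs along the front, roughly away from the robot.
- drawer (a joint): How far the drawer is pulled out, in m: 0 fully shut, 0.265 fully open. Light friction of about 1.5 N; it stays where it is left.
- drawer_in (a point): Centre of the drawer floor's upper face, 14 mm above the bench, moving with the drawer, axes like the unit's. Inside: 275 mm along x, 252 mm along y, walls 30 mm high, front panel 48 mm above the floor. A yellow stripe 45 mm wide on the black floor and a yellow rim mark the -y end (nearest the robot), where the handles belong.
- drawer_handle (a point): Middle of the drawer's steel pull bar: 110 mm long along the unit's y, 10 mm thick, 12 mm high, 44 mm above the bench, with a clear gap of 33 mm between it and the red front panel; its posts are 50 mm either side of the middle. Can be pinched from above.
- wheel_a: Bystander: black tyred wheel lying flat, 70 mm across, 28 mm high; origin under its centre. Leave alone.
- battery: Bystander: black and yellow battery pack, 100 x 50 x 30 mm; origin under its centre. Leave alone.
Not all that is in view belongs to the job. There is more than one size of the green; the job needs the larger.

How it is judged (in metres and radians):
On the way, in this order (a step that is already met when the one before it is completed fails the run):
1. the drawer is pulled fully open (value of joint drawer above 0.24 m), for 0.2 s.
2. every driver lies flat and straight in the open drawer, handle at the yellow end, let go (angle between blue's own x axis and vertical between 1.37 and 1.77 rad and angle between the x axis of each of blue, orange, green, white and the y axis of drawer_in, either way round below 0.26 rad and y of each of blue, orange, green, white in the frame of drawer_in above 0.02 m and y of blue_grip in the frame of drawer_in between -0.13 and 0.005 m and x of blue_grip in the frame of drawer_in between -0.14 and 0.14 m and z of blue_grip in the frame of drawer_in between 0.005 and 0.024 m and linear speed of each of blue, orange, green, white below 0.03 m/s and contact force between the fingers and blue below 0.2 N and angle between orange's own x axis and vertical between 1.37 and 1.77 rad and y of orange_grip in the frame of drawer_in between -0.13 and 0.005 m and x of orange_grip in the frame of drawer_in between -0.14 and 0.14 m and z of orange_grip in the frame of drawer_in between 0.005 and 0.024 m and contact force between the fingers and orange below 0.2 N and angle between green's own x axis and vertical between 1.37 and 1.77 rad and y of green_grip in the frame of drawer_in between -0.13 and 0.005 m and x of green_grip in the frame of drawer_in between -0.14 and 0.14 m and z of green_grip in the frame of drawer_in between 0.005 and 0.024 m and contact force between the fingers and green below 0.2 N and angle between white's own x axis and vertical between 1.37 and 1.77 rad and y of white_grip in the frame of drawer_in between -0.13 and 0.005 m and x of white_grip in the frame of drawer_in between -0.14 and 0.14 m and z of white_grip in the frame of drawer_in between 0.005 and 0.024 m and contact force between the fingers and white below 0.2 N and value of joint drawer above 0.12 m), for 0.3 s.
3. the drawer is fully shut (value of joint drawer below 0.008 m), for 0.2 s.
At the end, for the whole second after the job is handed in: Drawer shut to within 8 mm; every driver present lies in it on the floor (not on another, level within 0.2 rad), within 0.26 rad of the drawer's y axis, its handle's centre in the yellow half and its tip at least 20 mm into the other half, released and at rest (angle between blue's own x axis and vertical between 1.37 and 1.77 rad and angle between the x axis of each of blue, orange, green, white and the y axis of drawer_in, either way round below 0.26 rad and y of each of blue, orange, green, white in the frame of drawer_in above 0.02 m and y of blue_grip in the frame of drawer_in between -0.13 and 0.005 m and x of blue_grip in the frame of drawer_in between -0.14 and 0.14 m and z of blue_grip in the frame of drawer_in between 0.005 and 0.024 m and linear speed of each of blue, orange, green, white below 0.03 m/s and contact force between the fingers and blue below 0.2 N and angle between orange's own x axis and vertical between 1.37 and 1.77 rad and y of orange_grip in the frame of drawer_in between -0.13 and 0.005 m and x of orange_grip in the frame of drawer_in between -0.14 and 0.14 m and z of orange_grip in the frame of drawer_in between 0.005 and 0.024 m and contact force between the fingers and orange below 0.2 N and angle between green's own x axis and vertical between 1.37 and 1.77 rad and y of green_grip in the frame of drawer_in between -0.13 and 0.005 m and x of green_grip in the frame of drawer_in between -0.14 and 0.14 m and z of green_grip in the frame of drawer_in between 0.005 and 0.024 m and contact force between the fingers and green below 0.2 N and angle between white's own x axis and vertical between 1.37 and 1.77 rad and y of white_grip in the frame of drawer_in between -0.13 and 0.005 m and x of white_grip in the frame of drawer_in between -0.14 and 0.14 m and z of white_grip in the frame of drawer_in between 0.005 and 0.024 m and contact force between the fingers and white below 0.2 N and value of joint drawer below 0.008 m); the robot touches nothing.
It fails at once if one of the other things on the bench is shoved more than 50 mm from its place (distance of any of wheel_a, battery from where it was at the start of the episode above 0.05 m).
Of blue, orange, green, white only 3 to 4 are there at a start; the rules pass over those that are not, and their reading is None.
At some moment in a run one of blue, orange, green, white may be knocked a few centimetres aside while the robot is not near it.
Once in a run the grip may slacken for a moment while it holds something.
It also fails if it takes over 210 s, if anything falls off the work surface, if the arm or the gripper's body presses on something with over 40 N, if the wrist force passes 120 N, or if a joint passes its speed limit or range.

### The arm

A 6-joint arm with a two-finger parallel gripper is mounted at the origin on the work surface. World frame = base frame: x ahead of the robot, y to its left, z up, the work surface at z = 0. Lengths are in mm, angles in rad, forces in N, time in s.
With the tool pointing down it reaches from about 350 to 875 mm from the base axis. Payload 4.2 kg.
Tool frame: the origin (TCP) lies at the very end of the fingers, on their centre line; the grasp point (between the pads) lies 19 mm behind it; z points along the fingers, y is the line along which they close (so a half turn about z gives the same grasp; the last joint's range is limited). The gripper opens to 85 mm and grips with 20 to 120 N. Pads are 22 mm wide; open, the fingers measure 114 mm over their backs; the gripper's body (76 mm by 85 mm) begins 54 mm behind the grasp point. The pads swing forward as they close: fully open they stand 13 mm farther back than shut.
Start: joints at [1.362, 0.385, 0.008, 0, -1.194, -0.259], TCP at [281.794, 557.846, 231.312] pointing down, gripper open.
Joint ranges: [-3.14, 3.14], [-1.21, 2.06], [-1.07, 1.41], [-3.16, 2.05], [-2.99, -0.16], [-3.1, 3.1]. Speed limits (rad/s): [2.79, 2.79, 3.14, 3.14, 3.14, 3.14].

### API

Orientations are given as a unit quaternion [x, y, z, w].
In Python, from bench import monitor, get_image, camera_info, job_done gives the robot as it stands.
- The arm moves only by the tool send_rows, never from a script. Its argument "series" is a list of rows, each a list of 3 entries, a list of its own where there are three numbers: the shift along the tool's x, y, z in mm, then the turn, a rotation vector about the tool's x, y, z in rad, then the finger opening in mm, from 0 to 85.4. A call has 1 to 8 rows; each row shifts and turns the commanded pose from where the row before left it, along the tool's axes as they then stand; what a row does not reach is not made up. A row lasts 1/10 s, in which the tool goes at most 50 mm and 8.59 degrees, less where a joint would pass 70% of its speed; a pose out of reach is approached as far as the arm can. A call with a gripper value outside its range is refused whole. The fingers move at their own pace and stop on an object; the grip force is fixed at half the most. Time passes only in rows, so rows that do not move let the fingers close. It gives the time, the measured TCP pose, the force, the opening and the grip force at its end, in the units of the state.
- monitor.read_state(): the state, without advancing time (a new reading comes with each control period).
- get_image(name): name is "scene" or "top"; returns the picture (400x640x3 uint8, red, green, blue); there is no depth.
- camera_info(name): a dict with "intrinsics" (3x3 intrinsics, pixels), "R" (3x3) and "t" (3): a world point X has camera coordinates R X + t. Camera axes: x right, y down, z forward; pixel columns grow to the right and rows downward; lengths in mm; the calibration is good to about 2 mm. A picture is of the moment at which its call begins. camera_info takes no time and is no camera call.
- job_done(): hands the job in; it is judged then, once.
The state is a dict: "clock": time; "joints": joint angles; "joint_vel": joint speeds; "joint_efforts": joint torques, N m; "position": TCP position; "ee_rot": TCP orientation; "contact_force": force on the tool from outside, world axes, zero at the start; "wrist_torque": the same for the moment, N m; "gripper_width": finger opening in mm; "grasp_force": force on a finger pad.
Only numpy, scipy, OpenCV 4.12 (cv2) and the standard library are available. Lean on these libraries where they do the work, as an engineer would, in place of code of your own. Each camera call takes 0.05 s, during which the arm holds its last target. There are 200 camera calls.

## Working session

There is one attempt and no reset: what is moved stays moved. The work goes in short steps, Python scripts to look and compute and a tool call to move; the robot and the scene stay as the last step left them, time stands still between calls to the robot, and variables do not carry over. Pictures are saved under pics/ and viewed, at most 14 in all, crops included, and the job is handed in when it is done.

Besides the shell and the picture viewer there is one more tool, called after "Emit:" as name(argument=value, ...), one argument or row to a line, values as JSON. send_rows: Moves the arm, as the interface text tells. Its arguments: {"type":"object","properties":{"series":{"type":"array"}},"required":["series"]}

```bash
mkdir -p pics; ls; python3 - <<'E'
from bench import monitor,get_image,camera_info
import cv2
s=monitor.read_state();print({k:s[k] for k in('clock','position','ee_rot','gripper_width','contact_force')})
for n in('scene','top'):
    cv2.imwrite(f'pics/{n}0.png',get_image(n)[...,::-1]); c=camera_info(n);print(n,c)
E
```

```text
pics
{'clock': 0.0, 'position': array([281.55160005, 557.34313267, 230.22757116]), 'ee_rot': array([ 9.72747116e-01, -2.31866083e-01, -2.06145419e-04,  1.06096979e-03]), 'gripper_width': 85.50943885834954, 'contact_force': array([-0.18103942,  0.39494308,  0.59465068])}
scene {'intrinsics': array([[413.86734554,   0.        , 313.96611461],
       [  0.        , 413.86734554, 197.0593634 ],
       [  0.        ,   0.        ,   1.        ]]), 'R': array([[-0.4216401 ,  0.90664884,  0.0144051 ],
       [ 0.59902992,  0.29043668, -0.74619681],
       [-0.68072225, -0.30599741, -0.66556954]]), 't': array([ 221.93572664, -307.95920775, 1875.98179759])}
top {'intrinsics': array([[463.71090693,   0.        , 313.94694967],
       [  0.        , 463.71090693, 204.58660089],
       [  0.        ,   0.        ,   1.        ]]), 'R': array([[ 0.02240361, -0.99972706,  0.0066245 ],
       [-0.98058409, -0.02326486, -0.19471411],
       [ 0.19481508, -0.00213358, -0.98083767]]), 't': array([  24.50494837,  645.73739311, 1731.25897146])}
```

View pics/scene0.png

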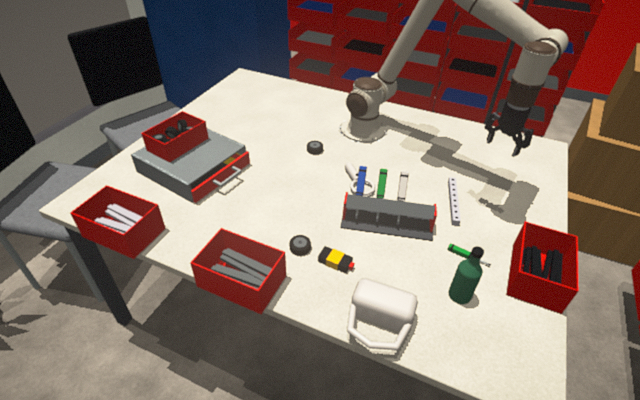

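View pics/top0.png

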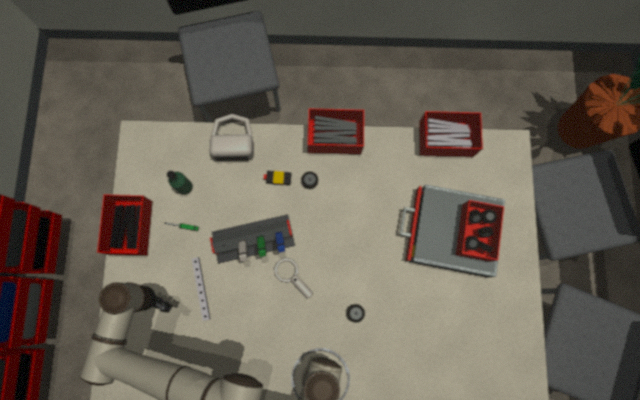

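Three drivers (white, green, blue) stand in the stand: top view about (242,250), (262,245), (280,242). The loose small green driver at (185,226) is the decoy. Orange is absent. The drawer unit is at (455,230) with its pull at (404,222). I'll enlarge these next.

```bash
python3 - <<'E'
import cv2,numpy as np
t=cv2.imread('pics/top0.png');s=cv2.imread('pics/scene0.png')
def c(im,x,y,w,h):return cv2.resize(im[y:y+h,x:x+w],(400,300),interpolation=cv2.INTER_CUBIC)
m=np.vstack([np.hstack([c(t,200,195,108,81),c(t,390,170,128,120*0+96)]),np.hstack([c(s,335,160,108,81),c(s,130,110,128,96)])])
cv2.imwrite('pics/mos0.png',m)
E
```

```text
(no output)
```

View pics/mos0.png

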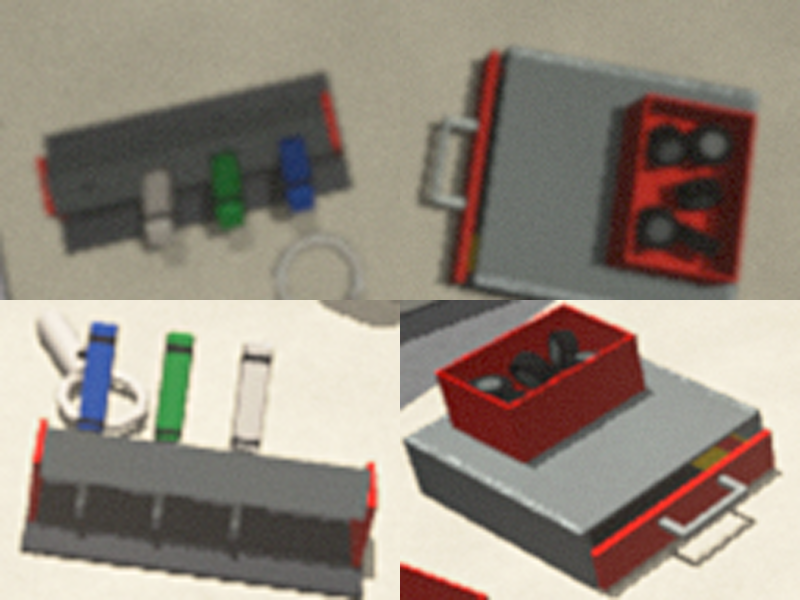

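The crops show the three drivers in sockets -105 (blue), -35 (green) and +35 (white). The front edge of the unit's top runs from (424,185) to (414,262) in the top view, and the pull bar from (404,208) to (399,236). The green in the stand is the full-size one (its handle is as big as the blue and white ones); the one on the bench is smaller and is not touched.

```bash
cat > h.py <<'E'
import numpy as np,cv2
from scipy.spatial.transform import Rotation as Ro
from bench import monitor,get_image,camera_info
def proj(n,X):
    c=camera_info(n);q=(np.atleast_2d(X)@c['R'].T+c['t'])@c['intrinsics'].T
    return q[:,:2]/q[:,2:]
def ray(n,uv,z):
    c=camera_info(n);C=-c['R'].T@c['t'];d=c['R'].T@np.linalg.inv(c['intrinsics'])@[*uv,1]
    return C+d*(z-C[2])/d[2]
def frame(z,y):   # tool rotation from z axis and approx y axis
    z=np.array(z,float);z/=np.linalg.norm(z);y=np.array(y,float);y-=z*(z@y);y/=np.linalg.norm(y)
    return np.c_[np.cross(y,z),y,z]
def go(p,R=None,frm=None):  # shift (tool axes) and rotvec from measured pose
    s=monitor.read_state();R0=Ro.from_quat(s['ee_rot']).as_matrix();p0=s['position']
    if frm: p0,R0=frm
    if R is None:R=R0
    rv=Ro.from_matrix(R0.T@R).as_rotvec()
    return np.round(R0.T@(np.array(p)-p0),1),np.round(rv,3)
E
python3 - <<'E'
from h import *
from scipy.optimize import minimize
for uv in[(424.2,185.4),(504.2,198.8),(414,262.2)]:print('top',ray('top',uv,85).round(1))
print('bar',ray('top',(403.8,208.4),50).round(1),ray('top',(399.6,235.6),50).round(1))
print('scene',ray('scene',(189.2,184.2),85).round(1))
ims={n:cv2.imread(f'pics/{n}0.png').astype(int) for n in('top','scene')}
roi={'top':(200,195,108,81),'scene':(335,160,108,81)}
obs={}
for n,im in ims.items():
    x,y,w,h=roi[n];b,g,r=[im[y:y+h,x:x+w,k] for k in range(3)]
    obs[n,'b']=((b-r>35)&(b-g>20));obs[n,'g']=((g-r>30)&(g-b>15))
    for k in'bg':
        m=obs[n,k].astype(np.uint8);nn,l,st,_=cv2.connectedComponentsWithStats(m);i=1+np.argmax(st[1:,4]);obs[n,k]=(l==i)
        print(n,k,st[i])
S=8
cor=np.array([[a,b,c] for a in(-180,-80) for b in(-13,13) for c in(-13,13)],float)
def pose(q,sy):
    x,y,yaw,th=q[:4];c,s=np.cos(yaw),np.sin(yaw);M=np.array([[c,-s,0],[s,c,0],[0,0,1]])
    d=np.array([np.sin(th),0,-np.cos(th)]);B=np.c_[d,[0,1,0],np.cross(d,[0,1,0])]
    return np.array([x,y,0])+M@np.array([-32,sy,127.]),M@B
def loss(q):
    e=0
    for n in('top','scene'):
        x,y,w,h=roi[n]
        for k,sy in(('b',-105),('g',-35)):
            p,B=pose(q,sy);P=proj(n,p+(cor+[130,0,0])@B.T)-[x,y]
            m=np.zeros((h*S,w*S),np.float32)
            cv2.fillConvexPoly(m,cv2.convexHull(np.round((P+.5)*S).astype(np.int32)),1.)
            m=cv2.resize(m,(w,h),interpolation=cv2.INTER_AREA)
            bl=cv2.GaussianBlur(m-obs[n,k].astype(np.float32),(0,0),1.2);e+=(bl**2).sum()
    return e
p0=ray('top',(252,240),88)
best=min((minimize(loss,[p0[0]+dx,p0[1],a,.74],method='Nelder-Mead',options=dict(initial_simplex=np.array([p0[0]+dx,p0[1],a,.74])+np.vstack([np.zeros(4),np.diag([15,15,.1,.06])]),maxiter=400)) for dx in(-15,10) for a in(-.1,.2)),key=lambda r:r.fun)
q=best.x;print(q,best.fun)
for k,sy in(('b',-105),('g',-35),('w',35)):
    p,B=pose(q,sy);print(k,p.round(1),B[:,0].round(3),[proj(n,p).round(1).tolist() for n in('top','scene')])
for n in('top','scene'):
    im=cv2.imread(f'pics/{n}0.png');x,y,w,h=roi[n];o=cv2.resize(im[y:y+h,x:x+w],None,fx=6,fy=6)
    for sy in(-105,-35,35):
        p,B=pose(q,sy);P=proj(n,p+(cor+[130,0,0])@B.T)-[x,y]
        cv2.polylines(o,[cv2.convexHull(np.round((P+.5)*6).astype(np.int32))],True,(0,255,255),1)
    cv2.imwrite(f'pics/fit_{n}.png',o)
a=[cv2.imread(f'pics/fit_{n}.png') for n in('top','scene')];cv2.imwrite('pics/fit.png',cv2.resize(np.vstack(a),(400,600)))
E
```

```text
top [ 726.3 -384.4   85. ]
top [ 680.7 -691.    85. ]
top [ 430.2 -339.2   85. ]
bar [ 640.8 -311.2   50. ] [ 533.7 -293.3   50. ]
scene [ 731.7 -384.3   85. ]
top b [ 76  38   9  19 113]
top g [ 57  42   9  20 124]
scene b [ 21  11  10  24 162]
scene g [ 42  14  10  24 159]
[4.99102892e+02 2.69684904e+02 2.53700318e-01 5.86272284e-01] 101.34839630126953
b [494.5 160.  127. ] [ 0.536  0.139 -0.833] [[[280.3, 240.6]], [[361.2, 179.4]]]
g [476.9 227.8 127. ] [ 0.536  0.139 -0.833] [[[261.6, 245.0]], [[381.9, 182.0]]]
w [459.3 295.5 127. ] [ 0.536  0.139 -0.833] [[[242.9, 249.4]], [[402.8, 184.6]]]
```

View pics/fit.png

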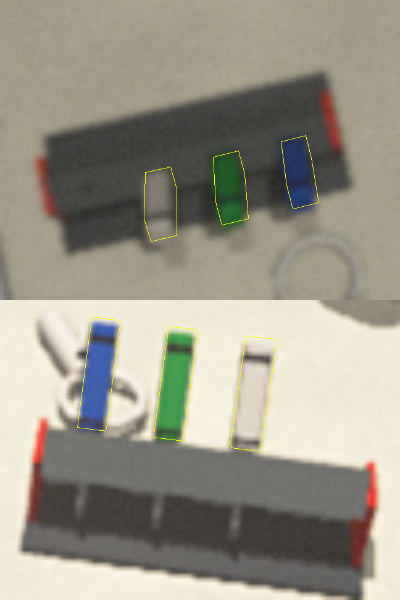

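The overlay fits in both views, but the upper ends come out about 1.5 px short in the top view. I'll redo it with hull masks that include the bands and a prior on tilt.

```bash
python3 - <<'E'
from h import *
from scipy.optimize import minimize
ims={n:cv2.imread(f'pics/{n}0.png').astype(int) for n in('top','scene')}
roi={'top':(200,195,108,81),'scene':(335,160,108,81)}
obs={}
for n,im in ims.items():
    x,y,w,h=roi[n];b,g,r=[im[y:y+h,x:x+w,k] for k in range(3)]
    for k,m in(('b',(b-r>22)&(b-g>10)),('g',(g-r>18)&(g-b>8))):
        m=cv2.morphologyEx(m.astype(np.uint8),cv2.MORPH_CLOSE,np.ones((7,3)));nn,l,st,_=cv2.connectedComponentsWithStats(m)
        m=(l==1+np.argmax(st[1:,4])).astype(np.uint8);hu=cv2.convexHull(cv2.findContours(m,0,2)[0][0]);cv2.fillConvexPoly(m,hu,1);obs[n,k]=m
        print(n,k,st[1:].max(0),hu[:,0,1].min()+y,hu[:,0,1].max()+y)
S=8
cor=np.array([[a,b,c] for a in(-180,-80) for b in(-13,13) for c in(-13,13)],float)
def pose(q,sy):
    x,y,yaw,th,z=q;c,s=np.cos(yaw),np.sin(yaw);M=np.array([[c,-s,0],[s,c,0],[0,0,1]])
    d=np.array([np.sin(th),0,-np.cos(th)]);B=np.c_[d,[0,1,0],np.cross(d,[0,1,0])]
    return np.array([x,y,0])+M@np.array([-32,sy,z]),M@B
def loss(q):
    e=0
    for n in('top','scene'):
        x,y,w,h=roi[n]
        for k,sy in(('b',-105),('g',-35)):
            p,B=pose(q,sy);P=proj(n,p+(cor+[130,0,0])@B.T)-[x,y]
            m=np.zeros((h*S,w*S),np.float32)
            cv2.fillConvexPoly(m,cv2.convexHull(np.round((P+.5)*S).astype(np.int32)),1.)
            m=cv2.resize(m,(w,h),interpolation=cv2.INTER_AREA)
            bl=cv2.GaussianBlur(m-obs[n,k].astype(np.float32),(0,0),1.2);e+=(bl**2).sum()
    return e
p0=np.array([499,269,.24,.72,127])
for pr in(0,1,30):
    f=lambda q:loss(q)+pr*(((q[3]-.74)/.03)**2+((q[4]-127)/3)**2)
    r=minimize(f,p0,method='Nelder-Mead',options=dict(initial_simplex=p0+np.vstack([np.zeros(5),np.diag([15,15,.1,.08,8])]),maxiter=600))
    print(pr,r.x.round(3),loss(r.x))
q=r.x
for k,sy in(('b',-105),('g',-35),('w',35)):
    p,B=pose(q,sy);print(k,p.round(1),B[:,0].round(3))
A=[]
for n in('top','scene'):
    im=cv2.imread(f'pics/{n}0.png');x,y,w,h=roi[n];o=cv2.resize(im[y:y+h,x:x+w],None,fx=6,fy=6)
    for sy in(-105,-35,35):
        p,B=pose(q,sy);P=proj(n,p+(cor+[130,0,0])@B.T)-[x,y]
        cv2.polylines(o,[cv2.convexHull(np.round((P+.5)*6).astype(np.int32))],True,(0,255,255),1)
    A.append(o[50:380])
cv2.imwrite('pics/fit2.png',np.vstack(A)[:,:])
print(np.vstack(A).shape)
E
```

```text
top b [ 75  37  10  20 147] 232 251
top g [ 57  41   9  21 150] 236 256
scene b [ 21   6  11  30 204] 166 195
scene g [ 42   8  10  30 211] 168 197Traceback (most recent call last):
  File "<stdin>", line 32, in <module>
    res = _minimize_neldermead(fun, x0, args, callback, bounds=bounds,
                               **options)
    fxcc = func(xcc)
    fx = function(np.copy(x), *(wrapper_args + args))
  File "<stdin>", line 31, in <lambda>
  File "<stdin>", line 23, in loss
  File "h.py", line 5, in proj
    c=camera_info(n);q=(np.atleast_2d(X)@c['R'].T+c['t'])@c['intrinsics'].T
ValueError: time passes only in moves, steps and waits
```

```bash
python3 - <<'E'
s=open('h.py').read()
s=s.replace("def proj","_c={n:camera_info(n) for n in('top','scene')}\ndef camera(n):return _c[n]\ndef proj",1).replace("c=camera_info(n)","c=camera(n)")
open('h.py','w').write(s)
E
python3 - <<'E'
from h import *
from scipy.optimize import minimize
ims={n:cv2.imread(f'pics/{n}0.png').astype(int) for n in('top','scene')}
roi={'top':(200,195,108,81),'scene':(335,160,108,81)}
obs={}
for n,im in ims.items():
    x,y,w,h=roi[n];b,g,r=[im[y:y+h,x:x+w,k] for k in range(3)]
    for k,m in(('b',(b-r>22)&(b-g>10)),('g',(g-r>18)&(g-b>8))):
        m=cv2.morphologyEx(m.astype(np.uint8),cv2.MORPH_CLOSE,np.ones((7,3)));nn,l,st,_=cv2.connectedComponentsWithStats(m)
        m=(l==1+np.argmax(st[1:,4])).astype(np.uint8);hu=cv2.convexHull(cv2.findContours(m,0,2)[0][0]);cv2.fillConvexPoly(m,hu,1);obs[n,k]=m
S=8
cor=np.array([[a,b,c] for a in(-180,-80) for b in(-13,13) for c in(-13,13)],float)
def pose(q,sy):
    x,y,yaw,th,z=q;c,s=np.cos(yaw),np.sin(yaw);M=np.array([[c,-s,0],[s,c,0],[0,0,1]])
    d=np.array([np.sin(th),0,-np.cos(th)]);B=np.c_[d,[0,1,0],np.cross(d,[0,1,0])]
    return np.array([x,y,0])+M@np.array([-32,sy,z]),M@B
def loss(q):
    e=0
    for n in('top','scene'):
        x,y,w,h=roi[n]
        for k,sy in(('b',-105),('g',-35)):
            p,B=pose(q,sy);P=proj(n,p+(cor+[130,0,0])@B.T)-[x,y]
            m=np.zeros((h*S,w*S),np.float32)
            cv2.fillConvexPoly(m,cv2.convexHull(np.round((P+.5)*S).astype(np.int32)),1.)
            m=cv2.resize(m,(w,h),interpolation=cv2.INTER_AREA)
            bl=cv2.GaussianBlur(m-obs[n,k].astype(np.float32),(0,0),1.2);e+=(bl**2).sum()
    return e
p0=np.array([499,269,.24,.72,127])
for pr in(0,1,30):
    f=lambda q:loss(q)+pr*(((q[3]-.74)/.03)**2+((q[4]-127)/3)**2)
    r=minimize(f,p0,method='Nelder-Mead',options=dict(initial_simplex=p0+np.vstack([np.zeros(5),np.diag([15,15,.1,.08,8])]),maxiter=600))
    print(pr,r.x.round(3),loss(r.x))
q=r.x
for k,sy in(('b',-105),('g',-35),('w',35)):
    p,B=pose(q,sy);print(k,p.round(1),B[:,0].round(3))
A=[]
for n in('top','scene'):
    im=cv2.imread(f'pics/{n}0.png');x,y,w,h=roi[n];o=cv2.resize(im[y:y+h,x:x+w],None,fx=6,fy=6)
    for sy in(-105,-35,35):
        p,B=pose(q,sy);P=proj(n,p+(cor+[130,0,0])@B.T)-[x,y]
        cv2.polylines(o,[cv2.convexHull(np.round((P+.5)*6).astype(np.int32))],True,(0,255,255),1)
    A.append(o[20:320] if n=='scene' else o[150:450])
cv2.imwrite('pics/fit2.png',np.vstack(A))
E
```

```text
0 [4.99686e+02 2.69646e+02 2.40000e-01 6.55000e-01 1.23708e+02] 19.630426
1 [4.99648e+02 2.70112e+02 2.51000e-01 7.06000e-01 1.25202e+02] 22.63856
30 [5.00547e+02 2.70179e+02 2.45000e-01 7.40000e-01 1.26960e+02] 27.363947
b [494.9 160.6 127. ] [ 0.654  0.163 -0.738]
g [478.  228.5 127. ] [ 0.654  0.163 -0.738]
w [461.  296.4 127. ] [ 0.654  0.163 -0.738]
```

View pics/fit2.png

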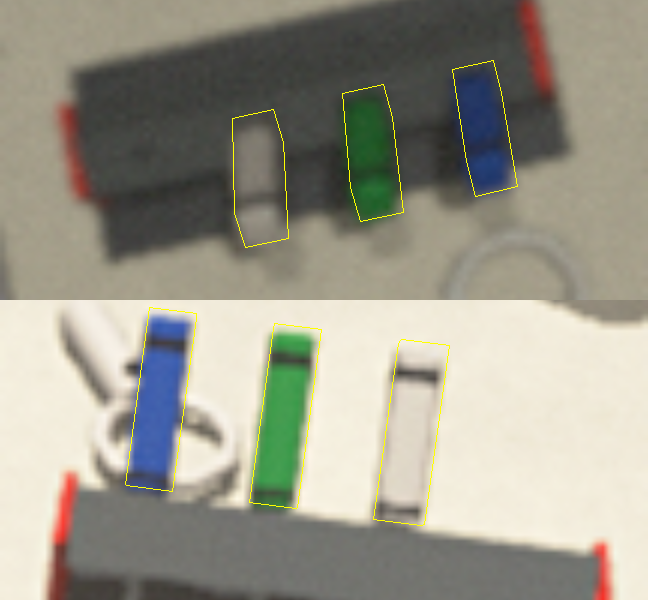

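Fit is good: handle centres are about (495,160), (478,228) and (461,296) at z 127, tilt about 0.72, yaw 0.245. The bar is near (587,-302). I'll go open the drawer.

```bash
python3 - <<'E'
from h import *
R1=frame([0,0,-1],[-.151,-.989,0])
print(go([281,557,230],R1))
p=monitor.read_state()['position']
print(go([587.5,-302.5,170],frm=(p,R1))[0]/20, go([587.5,-302.5,28],frm=(np.array([587.5,-302.5,170]),R1))[0])
E
```

```text
(array([-0.3,  0.6,  0.3]), array([ 0.002,  0.   , -0.316]))
[21.61  40.195  3.015] [  0.   0. 142.]
```

Emit:
send_rows(
  series=[
    [[0,0,0],[0.001,0,-0.105],40],
    [[0,0,0],[0.001,0,-0.105],40],
    [[0,0,0],[0,0,-0.106],40],
    [[21.6,40.2,3],[0,0,0],40],
    [[21.6,40.2,3],[0,0,0],40],
    [[21.6,40.2,3],[0,0,0],40],
    [[21.6,40.2,3],[0,0,0],40],
    [[21.6,40.2,3],[0,0,0],40],
  ],
)

```text
clock: 0.9
position: [358.2, 340.9, 215.5]
ee_rot: [0.997, -0.076, 0.0, -0.001]
contact_force: [0.9, -1.1, -0.1]
gripper_width: 40.1
grasp_force: 0.0
```

Emit:
send_rows(
  series=[
    [[21.6,40.2,3],[0,0,0],40],
    [[21.6,40.2,3],[0,0,0],40],
    [[21.6,40.2,3],[0,0,0],40],
    [[21.6,40.2,3],[0,0,0],40],
    [[21.6,40.2,3],[0,0,0],40],
    [[21.6,40.2,3],[0,0,0],40],
    [[21.6,40.2,3],[0,0,0],40],
    [[21.6,40.2,3],[0,0,0],40],
  ],
)

```text
clock: 1.7
position: [480.4, -3.0, 191.2]
ee_rot: [0.997, -0.076, 0.0, -0.001]
contact_force: [1.1, 0.7, -0.9]
gripper_width: 40.4
grasp_force: 0.0
```

Emit:
send_rows(
  series=[
    [[21.6,40.2,3],[0,0,0],34],
    [[21.6,40.2,3],[0,0,0],34],
    [[21.6,40.2,3],[0,0,0],34],
    [[21.6,40.2,3],[0,0,0],34],
    [[21.6,40.2,3],[0,0,0],34],
    [[21.6,40.2,3],[0,0,0],34],
    [[21.6,40.2,3],[0,0,0],34],
    [[0,0,0],[0,0,0],34],
  ],
)

```text
clock: 2.5
position: [587.5, -306.7, 167.3]
ee_rot: [0.997, -0.078, -0.001, -0.001]
contact_force: [-1.4, -0.1, -0.1]
gripper_width: 34.2
grasp_force: 0.0
```

```bash
python3 - <<'E'
from h import *
s=monitor.read_state();print(s['position'],s['ee_rot'].round(4))
t=get_image('top')[...,::-1];c=get_image('scene')[...,::-1]
A=cv2.resize(t[180:260,370:450],(400,400),interpolation=2);B=cv2.resize(c[140:220,200:280],(400,400),interpolation=2)
cv2.imwrite('pics/bar.png',np.hstack([A,B]))
for p in((587.5,-302.5,50),s['position']):print(proj('top',p),proj('scene',p))
E
```

```text
[ 587.4934523  -306.66928833  167.34434317] [ 9.969e-01 -7.840e-02 -8.000e-04 -8.000e-04]
[[401.77483104 221.85883103]] [[233.28168039 175.17213973]]
[[409.14669643 216.77072247]] [[228.43982908 148.82821392]]
```

View pics/bar.png

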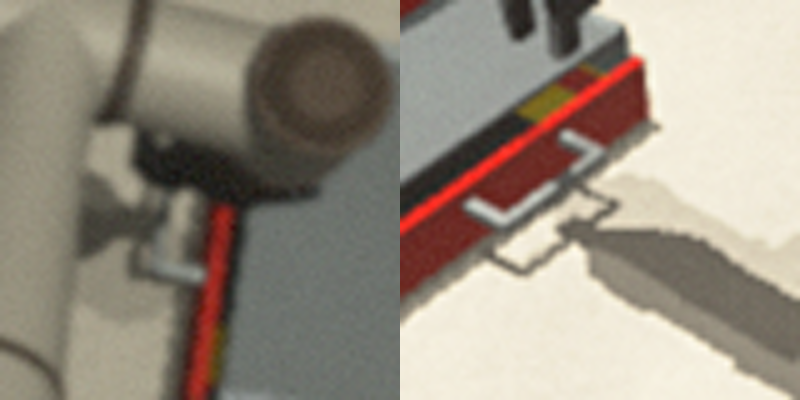

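```bash
python3 - <<'E'
from h import *
for uv in((221.4,185.6),(240.6,171)):print(ray('scene',uv,48))
print(ray('top',(370+153/5,180+265/5),48))
R1=frame([0,0,-1],[-.151,-.989,0])
for y in(-302.5,-299):print(go([589,y,28],R1))
E
```

```text
[ 654.84494275 -309.29814333   48.        ]
[ 552.33462246 -293.26569367   48.        ]
[ 544.15184507 -297.71610793   48.        ]
(array([  2.6,  -0.4, 140.3]), array([-0.003,  0.002, -0.002]))
(array([  2.1,  -3.9, 140.3]), array([-0.003,  0.002, -0.002]))
```

Bar line at x≈588 is y≈-300 ±2, well inside the 34 mm opening. I'll descend and pinch.

Emit:
send_rows(
  series=[
    [[2,-2,28],[0,0,0],34],
    [[0,0,28],[-0.003,0.002,-0.002],34],
    [[0,0,28],[0,0,0],34],
    [[0,0,28],[0,0,0],34],
    [[0,0,28],[0,0,0],34],
    [[0,0,0],[0,0,0],34],
    [[0,0,0],[0,0,0],0],
    [[0,0,0],[0,0,0],0],
  ],
)

```text
clock: 3.4
position: [590.3, -300.2, 31.8]
ee_rot: [0.997, -0.075, 0.002, 0.001]
contact_force: [-0.6, -1.1, -3.5]
gripper_width: 8.4
grasp_force: 59.0
```

Emit:
send_rows(
  series=[
    [[0,0,0],[0,0,0],0],
    [[0,0,0],[0,0,0],0],
    [[0,0,0],[0,0,0],0],
  ],
)

```text
clock: 3.7
position: [590.3, -300.5, 31.7]
ee_rot: [0.997, -0.075, 0.002, 0.001]
contact_force: [-3.1, 1.7, 6.1]
gripper_width: 8.1
grasp_force: 60.2
```

Emit:
send_rows(
  series=[
    [[0,-15,0],[0,0,0],0],
    [[0,-30,0],[0,0,0],0],
    [[0,-35,0],[0,0,0],0],
    [[0,-35,0],[0,0,0],0],
    [[0,-35,0],[0,0,0],0],
    [[0,-35,0],[0,0,0],0],
    [[0,-35,0],[0,0,0],0],
    [[0,-25,0],[0,0,0],0],
  ],
)

```text
clock: 4.5
position: [632.0, -56.4, 31.8]
ee_rot: [0.997, -0.074, 0.007, 0.0]
contact_force: [7.7, -4.2, -2.9]
gripper_width: 8.2
grasp_force: 59.2
```

Emit:
send_rows(
  series=[
    [[0,-15,0],[0,0,0],0],
    [[0,-2,0],[0,0,0],0],
    [[0,0,0],[0,0,0],0],
  ],
)

```text
clock: 4.8
position: [632.2, -53.7, 31.8]
ee_rot: [0.997, -0.075, 0.004, 0.007]
contact_force: [9.2, -45.3, -2.8]
gripper_width: 8.5
grasp_force: 60.1
```

Emit:
send_rows(
  series=[
    [[0,11,0],[0,0,0],0],
    [[0,0,0],[0,0,0],0],
    [[0,0,0],[0,0,0],34],
    [[0,0,0],[0,0,0],34],
    [[0,0,-25],[0,0,0],34],
    [[0,0,-40],[0,0,0],34],
    [[0,0,-45],[0,0,0],34],
    [[0,0,-45],[0,0,0],34],
  ],
)

```text
clock: 5.6
position: [626.3, -51.5, 185.9]
ee_rot: [0.997, -0.074, 0.001, 0.001]
contact_force: [1.5, 0.5, -0.3]
gripper_width: 34.1
grasp_force: 0.0
```

```bash
python3 - <<'E'
from h import *
s=monitor.read_state();print(s['position'],s['joints'].round(3))
t=get_image('top')[...,::-1];c=get_image('scene')[...,::-1]
A=cv2.resize(t[160:310,320:520],(400,300),interpolation=2);B=cv2.resize(c[90:240,130:330],(400,300),interpolation=2)
cv2.imwrite('pics/open.png',np.vstack([np.hstack([A,B]),cv2.resize(c[140:240,310:510],(400,300))[:,:].repeat(1,0) if 0 else np.hstack([cv2.resize(t[195:295,200:333],(400,300)),cv2.resize(c[150:250,330:463],(400,300))])]))
E
```

```text
[626.29134624 -51.49616459 185.92173152] [ 0.176  0.423 -0.051  0.002 -1.097  1.246]
```

View pics/open.png

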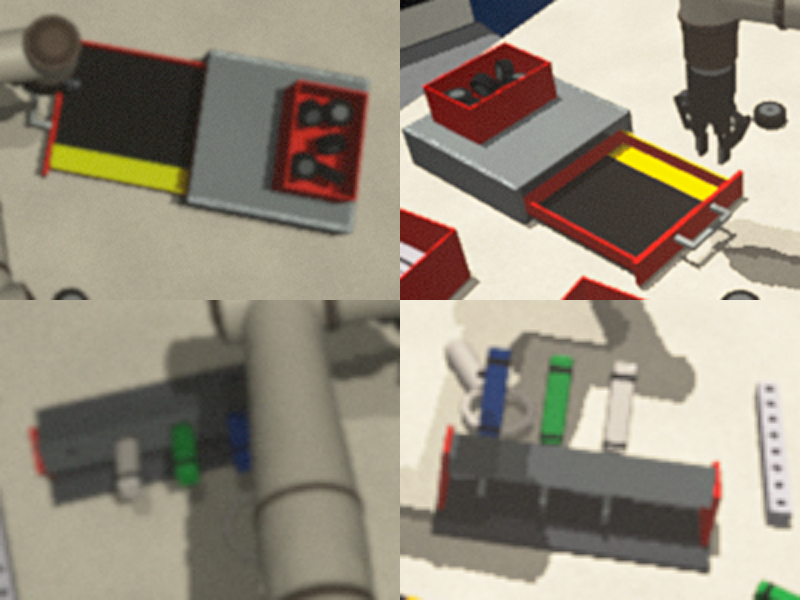

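Drawer is open, with yellow floor at the robot side. Next I'll compute its frame.

```bash
python3 - <<'E'
from h import *
a=ray('top',(346,233),14);b=ray('top',(413.5,245),14);print('yellow edge',a,b)
# scene: yellow edge pts, floor corner far
for uv in((612,156),(690,203)):print('scene yellow',ray('scene',(130+(uv[0]-400)/2,90+uv[1]/2),14))
for uv in((80,42),(203,63)):print('far rim',ray('top',(320+uv[0]/2,160+uv[1]/2),44))
for uv in((45,170),(80,42)):print('front rim',ray('top',(320+uv[0]/2,160+uv[1]/2),62))
for uv in((743,175),(640,278)):print('front rim sc',ray('scene',(130+(uv[0]-400)/2,90+uv[1]/2),62))
E
```

```text
yellow edge [543.9053455  -89.29922985  14.        ] [ 502.7240827  -354.15655365   14.        ]
scene yellow [ 508.8135701  -346.29111228   14.        ]
scene yellow [ 565.41601745 -140.39709813   14.        ]
far rim [ 748.26526133 -140.63768093   44.        ]
far rim [ 711.47550872 -383.24469833   44.        ]
front rim [490.96029876 -72.86190991  62.        ]
front rim [ 743.68459115 -138.77813674   62.        ]
front rim sc [502.30489918 -62.40165062  62.        ]
front rim sc [806.63449526 -94.74712943  62.        ]
```

```bash
cat >> h.py <<'E'
PSI,TH=.245,.72
EH=np.array([np.cos(PSI),np.sin(PSI),0]);D=np.array([*(np.sin(TH)*EH[:2]),-np.cos(TH)])
Z=np.array([0,0,1.]);AL=.5
RG=frame(-np.sin(AL)*EH-np.cos(AL)*Z,[np.sin(PSI),-np.cos(PSI),0])
XU=np.array([-.1535,-.988,0]);YU=np.array([.988,-.1535,0]);DI=np.array([602.5,-238,14.])
BE=np.pi/2-TH-AL
RP=frame(np.sin(BE)*YU-np.cos(BE)*Z,XU)
CEN={'b':np.array([494,160,127.]),'g':np.array([477,228,127.]),'w':np.array([460,296,127.])}
def route(*st):   # st: (p,R) waypoints; rotation first then shift
    s=monitor.read_state();cur=(s['position'],Ro.from_quat(s['ee_rot']).as_matrix())
    for p,R in st:
        R=cur[1] if R is None else R
        _,rv=go(p,R,cur);k=max(1,int(np.ceil(np.linalg.norm(rv)/.13)))
        sh=R.T@(np.array(p)-cur[0]);m=max(1,int(np.ceil(np.linalg.norm(sh)/45)))
        print('rot',k,'x',(rv/k).round(4),'| shift',m,'x',(sh/m).round(1),'->',np.round(p,1));cur=(np.array(p),R)
E
python3 - <<'E'
from h import *
g=CEN['b']+5*D+8*RG[:,2]
route((g-100*RG[:,2],RG),(g,RG))
print(g,RG.round(3))
E
```

```text
rot 5 x [-0.0192 -0.1022 -0.077 ] | shift 6 x [ -5.9 -39.7   1.1] -> [540.  171.5 204. ]
rot 1 x [0. 0. 0.] | shift 3 x [-0.  -0.  33.3] -> [493.5 159.9 116.2]
[493.47759953 159.86938804 116.22031086] [[ 0.851  0.243 -0.465]
 [ 0.213 -0.97  -0.116]
 [-0.479 -0.    -0.878]]
```

Emit:
send_rows(
  series=[
    [[0,0,0],[-0.0192,-0.1022,-0.077],45],
    [[0,0,0],[-0.0192,-0.1022,-0.077],45],
    [[0,0,0],[-0.0192,-0.1022,-0.077],45],
    [[0,0,0],[-0.0192,-0.1022,-0.077],45],
    [[0,0,0],[-0.0192,-0.1022,-0.077],45],
    [[-5.9,-39.7,1.1],[0,0,0],45],
    [[-5.9,-39.7,1.1],[0,0,0],45],
    [[-5.9,-39.7,1.1],[0,0,0],45],
  ],
)

```text
clock: 6.5
position: [581.1, 61.0, 189.6]
ee_rot: [0.96, 0.118, -0.254, 0.029]
contact_force: [0.8, 0.3, -0.0]
gripper_width: 45.0
grasp_force: 0.0
```

Emit:
send_rows(
  series=[
    [[-5.9,-39.7,1.1],[0,0,0],45],
    [[-5.9,-39.7,1.1],[0,0,0],45],
    [[-5.9,-39.7,1.1],[0,0,0],45],
    [[0,0,0],[0,0,0],45],
    [[0,0,0],[0,0,0],45],
  ],
)

```text
clock: 7.0
position: [536.1, 172.0, 197.1]
ee_rot: [0.96, 0.119, -0.253, 0.029]
contact_force: [1.0, -0.1, 0.8]
gripper_width: 45.1
grasp_force: 0.0
```

```bash
python3 - <<'E'
from h import *
s=monitor.read_state();print(s['joints'].round(3))
g=CEN['b']+5*D+8*RG[:,2]
route((g-100*RG[:,2],RG),(g,RG))
t=get_image('top')[...,::-1];c=get_image('scene')[...,::-1]
cv2.imwrite('pics/pre.png',np.hstack([cv2.resize(t[195:275,240:320],(400,400),interpolation=2),cv2.resize(c[150:230,320:400],(400,400),interpolation=2)]))
E
```

```text
[ 0.521  0.577  0.195 -0.138 -1.685  1.316]
rot 1 x [-0.003  0.015  0.002] | shift 1 x [-0.1  1.5 -7.8] -> [540.  171.5 204. ]
rot 1 x [0. 0. 0.] | shift 3 x [-0.  -0.  33.3] -> [493.5 159.9 116.2]
```

View pics/pre.png

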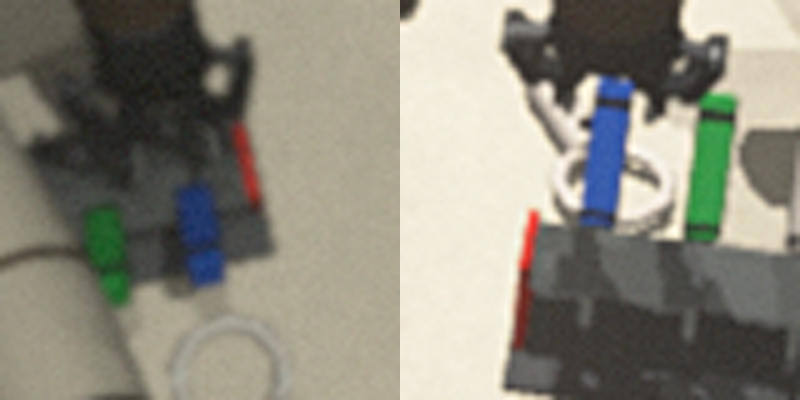

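Fingers straddle blue in the scene view (blue at about (362,180)), with green clear to the right. I'll move in and close.

Emit:
send_rows(
  series=[
    [[0,1.5,0],[-0.003,0.015,0.002],45],
    [[0,0,30],[0,0,0],45],
    [[0,0,30],[0,0,0],45],
    [[0,0,20],[0,0,0],45],
    [[0,0,12],[0,0,0],45],
    [[0,0,0],[0,0,0],45],
    [[0,0,0],[0,0,0],0],
    [[0,0,0],[0,0,0],0],
  ],
)

```text
clock: 7.9
position: [495.5, 159.2, 117.5]
ee_rot: [0.962, 0.117, -0.244, 0.03]
contact_force: [0.3, -0.5, 0.7]
gripper_width: 24.6
grasp_force: 60.0
```

Emit:
send_rows(
  series=[
    [[0,0,0],[0,0,0],0],
    [[0,0,0],[0,0,0],0],
  ],
)

```text
clock: 8.1
position: [495.3, 159.1, 117.4]
ee_rot: [0.962, 0.117, -0.244, 0.03]
contact_force: [0.7, -0.4, 2.8]
gripper_width: 24.7
grasp_force: 60.3
```

```bash
python3 - <<'E'
from h import *
p=monitor.read_state()['position'];print(p)
a=p-95*D; print(D)
route((a,None))
E
```

```text
[495.31822642 159.12713104 117.36966177]
[ 0.63969368  0.15993792 -0.75180573]
rot 1 x [0. 0. 0.] | shift 3 x [-29.7   0.  -11. ] -> [434.5 143.9 188.8]
```

Emit:
send_rows(
  series=[
    [[-10,0,-3.7],[0,0,0],0],
    [[-15,0,-5.6],[0,0,0],0],
    [[-20,0,-7.4],[0,0,0],0],
    [[-22,0,-8.2],[0,0,0],0],
    [[-22,0,-8.2],[0,0,0],0],
    [[0,0,0],[0,0,0],0],
  ],
)

```text
clock: 8.7
position: [432.6, 143.8, 190.9]
ee_rot: [0.962, 0.118, -0.244, 0.029]
contact_force: [1.0, -0.8, 0.1]
gripper_width: 24.8
grasp_force: 59.9
```

```bash
python3 - <<'E'
from h import *
s=monitor.read_state();p=s['position'];print(s['joints'].round(3))
# placed: handle centre at DI + x*XU -38*YU + 13 z ; TCP = centre+5*YU+8*RP_z
for k,x in(('b',60),('g',-8),('w',-76)):
    t=DI+x*XU-38*YU+13*Z+5*YU+8*RP[:,2];print(k,t.round(1))
t=DI+60*XU-38*YU+13*Z+5*YU+8*RP[:,2]
hov=t+[0,0,130]
route((np.array([p[0],p[1],260]),None),(hov,RP),(t,RP))
print(RP.round(3))
E
```

```text
[ 0.569  0.401 -0.111 -0.155 -1.533  1.288]
b [ 563.4 -292.6   19.5]
g [ 573.8 -225.5   19.5]
w [ 584.3 -158.3   19.5]
rot 1 x [0. 0. 0.] | shift 2 x [-16.5  -0.  -30.4] -> [432.6 143.8 260. ]
rot 8 x [0.0035 0.1045 0.051 ] | shift 11 x [13.3 37.4 15.6] -> [ 563.4 -292.6  149.5]
rot 1 x [0. 0. 0.] | shift 3 x [-14.9  -0.   40.7] -> [ 563.4 -292.6   19.5]
[[ 0.928 -0.154  0.34 ]
 [-0.144 -0.988 -0.053]
 [ 0.344  0.    -0.939]]
```

Emit:
send_rows(
  series=[
    [[-16.5,0,-30.4],[0,0,0],0],
    [[-16.5,0,-30.4],[0,0,0],0],
    [[0,0,0],[0,0,0],0],
  ],
)

```text
clock: 9.0
position: [435.7, 144.5, 261.1]
ee_rot: [0.963, 0.118, -0.242, 0.029]
contact_force: [1.1, 0.5, -1.1]
gripper_width: 24.8
grasp_force: 60.0
```

```bash
python3 - <<'E'
from h import *
route((np.array([555,-60,220]),None),(np.array([555,-60,220]),RP))
E
```

```text
rot 1 x [0. 0. 0.] | shift 6 x [13.  37.9  0.8] -> [555 -60 220]
rot 8 x [0.0034 0.1039 0.051 ] | shift 1 x [0. 0. 0.] -> [555 -60 220]
```

Emit:
send_rows(
  series=[
    [[13,37.9,0.8],[0,0,0],0],
    [[13,37.9,0.8],[0,0,0],0],
    [[13,37.9,0.8],[0,0,0],0],
    [[13,37.9,0.8],[0,0,0],0],
    [[13,37.9,0.8],[0,0,0],0],
    [[13,37.9,0.8],[0,0,0],0],
  ],
)

```text
clock: 9.6
position: [552.7, -62.1, 213.9]
ee_rot: [0.961, 0.117, -0.247, 0.029]
contact_force: [0.2, 0.8, -1.1]
gripper_width: 25.0
grasp_force: 59.8
```

Emit:
send_rows(
  series=[
    [[0,0,0],[0.0034,0.1039,0.051],0],
    [[0,0,0],[0.0034,0.1039,0.051],0],
    [[0,0,0],[0.0034,0.1039,0.051],0],
    [[0,0,0],[0.0034,0.1039,0.051],0],
    [[0,0,0],[0.0034,0.1039,0.051],0],
    [[0,0,0],[0.0034,0.1039,0.051],0],
    [[0,0,0],[0.0034,0.1039,0.051],0],
    [[0,0,0],[0.0034,0.1039,0.051],0],
  ],
)

```text
clock: 10.4
position: [552.0, -60.8, 214.9]
ee_rot: [0.982, -0.077, 0.171, 0.015]
contact_force: [0.2, -0.5, -0.7]
gripper_width: 24.5
grasp_force: 59.9
```

```bash
python3 - <<'E'
from h import *
t=get_image('top')[...,::-1];c=get_image('scene')[...,::-1]
s=monitor.read_state();p=s['position'];print(s['joints'].round(3),p)
t1=DI+60*XU-38*YU+13*Z+5*YU+8*RP[:,2]
route((t1+[0,0,110],RP),(t1+[0,0,6],RP))
R=Ro.from_quat(s['ee_rot']).as_matrix()
cc=p-8*R[:,2]-5*YU
h=[cc-50*YU,cc+50*YU,cc+130*YU]
o=lambda im,n:[cv2.circle(im,tuple(int(v) for v in q),1,(0,255,255),-1) for q in proj(n,h).round()]
c=c.copy();print(proj('scene',h).round(1).tolist())
cv2.imwrite('pics/held.png',np.hstack([cv2.resize(t[160:290,280:410],(400,400),interpolation=2),cv2.resize(c[100:200,180:280],(400,400),interpolation=2)]))
E
```

```text
[ 0.251  0.121 -0.538  0.237 -0.619  0.993] [545.99884823 -62.137716   211.25955737]
rot 1 x [0.008 0.017 0.002] | shift 6 x [ 3.5 37.5 15.8] -> [ 563.4 -292.6  129.5]
rot 1 x [0. 0. 0.] | shift 3 x [-11.9  -0.   32.6] -> [ 563.4 -292.6   25.5]
[[305.4, 140.3], [287.9, 154.5], [272.8, 166.8]]
```

View pics/held.png

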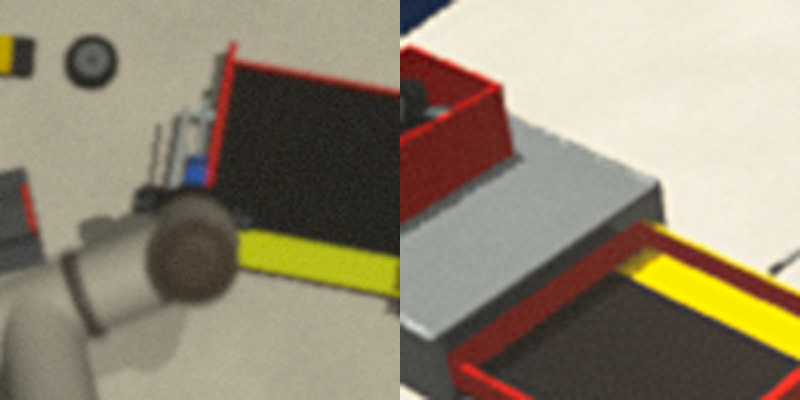

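Blue is held and roughly along the drawer's y axis. From here I'll check held drivers numerically with colour masks to save pictures.

Emit:
send_rows(
  series=[
    [[3.5,37.5,15.8],[0.008,0.017,0.002],0],
    [[3.5,37.5,15.8],[0,0,0],0],
    [[3.5,37.5,15.8],[0,0,0],0],
    [[3.5,37.5,15.8],[0,0,0],0],
    [[3.5,37.5,15.8],[0,0,0],0],
    [[3.5,37.5,15.8],[0,0,0],0],
    [[0,0,0],[0,0,0],0],
    [[0,0,0],[0,0,0],0],
  ],
)

```text
clock: 11.3
position: [570.5, -292.2, 132.1]
ee_rot: [0.981, -0.077, 0.177, 0.012]
contact_force: [-0.2, 0.8, -1.6]
gripper_width: 24.4
grasp_force: 59.9
```

```bash
cat >> h.py <<'E'
def mask(im,k):
    r,g,b=[im[...,i].astype(int) for i in range(3)]
    if k=='w':m=(np.minimum(np.minimum(r,g),b)>150)
    else:m=((b-r>22)&(b-g>10)) if k=='b' else ((g-r>18)&(g-b>8))
    return m.astype(np.uint8)
def chk(k,pts3,w=30):  # centroid + axis of colour near projected handle, vs predicted, both cameras
    for n in('scene','top'):
        im=get_image(n);P=proj(n,pts3);c=P.mean(0);x,y=(c-w).astype(int)
        m=mask(im[y:y+2*w,x:x+2*w],k);m=cv2.morphologyEx(m,cv2.MORPH_CLOSE,np.ones((5,5)))
        nn,l,st,ct=cv2.connectedComponentsWithStats(m)
        if nn<2:print(n,'none');continue
        i=1+np.argmax(st[1:,4]);q=np.argwhere(l==i)[:,::-1]
        v=np.linalg.svd(q-q.mean(0),full_matrices=False)[2][0];dp=P[1]-P[0];pr=(q-q.mean(0))@v
        print(n,'area',st[i,4],'cen',(ct[i]+[x,y]).round(1),'pred',c.round(1),'ang',round(np.degrees(np.arctan(v[1]/v[0])),1),'pred',round(np.degrees(np.arctan(dp[1]/dp[0])),1),'len',round(np.ptp(pr),1),'pred',round(np.linalg.norm(dp),1))
def held():
    s=monitor.read_state();R=Ro.from_quat(s['ee_rot']).as_matrix();d=np.cos(BE)*R[:,0]+np.sin(BE)*R[:,2]
    c=s['position']-8*R[:,2]-5*d;return np.array([c-50*d,c+50*d])
E
python3 - <<'E'
from h import *
chk('b',held())
t1=DI+60*XU-38*YU+13*Z+5*YU+8*RP[:,2]
print(monitor.read_state()['position'])
route((t1+[0,0,40],RP),(t1+[0,0,6],RP))
E
```

```text
scene area 110 cen [231.4 156.4] pred [236.7 152.9] ang -47.0 pred -35.2 len 15.0 pred 22.9
top area 94 cen [404.2 216.4] pred [403.4 224.6] ang -72.9 pred -81.8 len 12.3 pred 26.8
[ 570.77495823 -290.72842922  133.37772672]
rot 1 x [-0.004 -0.009 -0.   ] | shift 2 x [-16.    1.5  33.5] -> [ 563.4 -292.6   59.5]
rot 1 x [0. 0. 0.] | shift 1 x [-11.7  -0.   31.9] -> [ 563.4 -292.6   25.5]
```

Emit:
send_rows(
  series=[
    [[-16,1.5,33.5],[-0.004,-0.009,0],0],
    [[-16,0,33.5],[0,0,0],0],
    [[-6,0,16],[0,0,0],0],
    [[0,0,0],[0,0,0],0],
    [[0,0,0],[0,0,0],0],
  ],
)

```text
clock: 11.9
position: [564.8, -290.7, 43.8]
ee_rot: [0.982, -0.075, 0.175, 0.014]
contact_force: [0.3, -0.1, -0.4]
gripper_width: 24.5
grasp_force: 59.9
```

```bash
python3 - <<'E'
from h import *
t1=DI+60*XU-38*YU+13*Z+5*YU+8*RP[:,2]
print(monitor.read_state()['position'])
route((t1+[0,0,6],RP))
t=get_image('top')[...,::-1];c=get_image('scene')[...,::-1]
cv2.imwrite('pics/low.png',np.hstack([cv2.resize(t[170:290,340:460],(400,400),interpolation=2),cv2.resize(c[110:210,170:270],(400,400),interpolation=2)]))
E
```

```text
[ 564.81200293 -290.74680329   43.82529551]
rot 1 x [ 0.    -0.002  0.001] | shift 1 x [-7.3  2.1 16.8] -> [ 563.4 -292.6   25.5]
```

View pics/low.png

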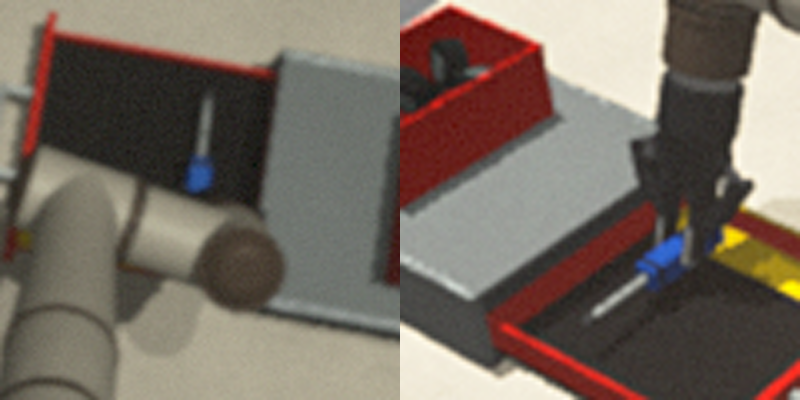

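Blue lies level over the floor and parallel to the drawer's y axis, handle on the yellow side. Lowering gently.

Emit:
send_rows(
  series=[
    [[-3.6,1,9],[0,0,0],0],
    [[-2.5,0,6.5],[0,0,0],0],
    [[0,0,0],[0,0,0],0],
    [[0,0,0],[0,0,0],0],
  ],
)

```text
clock: 12.4
position: [562.8, -292.4, 25.8]
ee_rot: [0.982, -0.076, 0.174, 0.014]
contact_force: [-0.8, -0.1, -0.9]
gripper_width: 24.6
grasp_force: 59.9
```

Emit:
send_rows(
  series=[
    [[-1,0,2.8],[0,0,0],0],
    [[0,0,0],[0,0,0],0],
    [[0,0,0],[0,0,0],0],
  ],
)

```text
clock: 12.7
position: [563.7, -292.8, 24.3]
ee_rot: [0.981, -0.076, 0.175, 0.014]
contact_force: [-0.4, 0.3, 4.3]
gripper_width: 24.6
grasp_force: 60.4
```

Emit:
send_rows(
  series=[
    [[-1,0,2.8],[0,0,0],0],
    [[0,0,0],[0,0,0],0],
    [[0,0,0],[0,0,0],0],
  ],
)

```text
clock: 13.0
position: [564.2, -293.2, 23.4]
ee_rot: [0.981, -0.075, 0.176, 0.014]
contact_force: [-6.7, 1.5, 15.5]
gripper_width: 24.8
grasp_force: 61.9
```

Emit:
send_rows(
  series=[
    [[0,0,-1],[0,0,0],46],
    [[0,0,0],[0,0,0],46],
    [[0,0,-5],[0,0,0],46],
    [[0,0,-20],[0,0,0],46],
    [[0,0,-40],[0,0,0],46],
    [[0,0,-45],[0,0,0],46],
    [[0,0,-45],[0,0,0],46],
    [[0,0,0],[0,0,0],46],
  ],
)

```text
clock: 13.8
position: [511.9, -285.0, 173.8]
ee_rot: [0.981, -0.076, 0.18, 0.015]
contact_force: [1.5, -0.8, 0.7]
gripper_width: 46.1
grasp_force: 0.0
```

```bash
python3 - <<'E'
from h import *
c=DI+60*XU-38*YU+13*Z;chk('b',np.array([c-50*YU,c+50*YU]))
s=monitor.read_state();p=s['position'];print(p,s['joints'].round(2))
# shift most of the way at current orientation, then rotate, then pregrasp
g=CEN['g']+5*D+8*RG[:,2];pre=g-100*RG[:,2]
route((np.array([590,-20,215]),None),(np.array([590,-20,215]),RG),(pre,RG))
E
```

```text
scene area 197 cen [239.4 176.6] pred [240.9 176.1] ang -36.4 pred -37.7 len 24.0 pred 22.2
top area 160 cen [398.8 227.1] pred [397.9 230.8] ang -85.1 pred -81.8 len 19.8 pred 25.2
[ 510.11285658 -284.05119252  168.09864763] [-0.25  0.23 -0.42 -0.06 -0.57  1.71]
rot 1 x [0. 0. 0.] | shift 7 x [  7.4 -39.   -4.4] -> [590 -20 215]
rot 8 x [-0.0038 -0.1054 -0.0515] | shift 1 x [0. 0. 0.] -> [590 -20 215]
rot 1 x [0. 0. 0.] | shift 6 x [  0.6 -44.7   1.8] -> [523.  239.5 204. ]
```

Emit:
send_rows(
  series=[
    [[7.4,-39,-4.4],[0,0,0],46],
    [[7.4,-39,-4.4],[0,0,0],46],
    [[7.4,-39,-4.4],[0,0,0],46],
    [[7.4,-39,-4.4],[0,0,0],46],
    [[7.4,-39,-4.4],[0,0,0],46],
    [[7.4,-39,-4.4],[0,0,0],46],
    [[7.4,-39,-4.4],[0,0,0],46],
  ],
)

```text
clock: 14.6
position: [589.4, -18.5, 211.3]
ee_rot: [0.982, -0.076, 0.173, 0.014]
contact_force: [0.2, 0.3, -0.3]
gripper_width: 45.9
grasp_force: 0.0
```

Emit:
send_rows(
  series=[
    [[0,0,0],[-0.0038,-0.1054,-0.0515],46],
    [[0,0,0],[-0.0038,-0.1054,-0.0515],46],
    [[0,0,0],[-0.0038,-0.1054,-0.0515],46],
    [[0,0,0],[-0.0038,-0.1054,-0.0515],46],
    [[0,0,0],[-0.0038,-0.1054,-0.0515],46],
    [[0,0,0],[-0.0038,-0.1054,-0.0515],46],
    [[0,0,0],[-0.0038,-0.1054,-0.0515],46],
    [[0,0,0],[-0.0038,-0.1054,-0.0515],46],
  ],
)

```text
clock: 15.4
position: [589.9, -20.2, 211.3]
ee_rot: [0.96, 0.119, -0.251, 0.03]
contact_force: [-0.6, 0.8, -0.6]
gripper_width: 45.7
grasp_force: 0.0
```

Emit:
send_rows(
  series=[
    [[0.6,-44.7,1.8],[0,0,0],46],
    [[0.6,-44.7,1.8],[0,0,0],46],
    [[0.6,-44.7,1.8],[0,0,0],46],
    [[0.6,-44.7,1.8],[0,0,0],46],
    [[0.6,-44.7,1.8],[0,0,0],46],
    [[0.6,-44.7,1.8],[0,0,0],46],
    [[0,0,0],[0,0,0],46],
    [[0,0,0],[0,0,0],46],
  ],
)

```text
clock: 16.2
position: [521.9, 240.4, 200.2]
ee_rot: [0.961, 0.12, -0.249, 0.031]
contact_force: [0.6, -0.5, 0.0]
gripper_width: 45.9
grasp_force: 0.0
```

```bash
python3 - <<'E'
from h import *
for k in 'gw':
  c=CEN[k];chk(k,np.array([c-50*D,c+50*D]),20)
c=DI+60*XU-38*YU+13*Z;chk('b',np.array([c-50*YU,c+50*YU]))
g=CEN['g']+5*D+8*RG[:,2]
print(monitor.read_state()['position'])
route((g-100*RG[:,2],RG),(g,RG))
E
```

```text
scene area 219 cen [381.6 182.4] pred [381.9 182. ] ang -81.9 pred -82.1 len 30.0 pred 29.6
top area 154 cen [260.9 245.9] pred [261.6 245.2] ang 83.7 pred 84.6 len 20.2 pred 15.4
scene area 768 cen [399.6 183.2] pred [402.9 184.8] ang -48.1 pred -82.0 len 49.4 pred 29.8
top area 3 cen [256.7 267.7] pred [242.8 249.4] ang -45.0 pred 88.2 len 1.4 pred 15.5
scene area 189 cen [239.  176.8] pred [240.9 176.1] ang -38.2 pred -37.7 len 23.8 pred 22.2
top area 199 cen [398.3 229.9] pred [397.9 230.8] ang -81.2 pred -81.8 len 24.9 pred 25.2
[522.96445691 238.34706407 202.14494492]
rot 1 x [-0.001  0.004 -0.001] | shift 1 x [-0.6 -1.1 -1.8] -> [523.  239.5 204. ]
rot 1 x [0. 0. 0.] | shift 3 x [-0.  -0.  33.3] -> [476.5 227.9 116.2]
```

Green is at its predicted place, and blue lies well in the drawer (angle 81.2° against 81.8° predicted). Grasping green.

Emit:
send_rows(
  series=[
    [[-0.6,-1,0],[0,0.004,0],46],
    [[0,0,30],[0,0,0],46],
    [[0,0,30],[0,0,0],46],
    [[0,0,24],[0,0,0],46],
    [[0,0,14],[0,0,0],46],
    [[0,0,0],[0,0,0],46],
    [[0,0,0],[0,0,0],0],
    [[0,0,0],[0,0,0],0],
  ],
)

```text
clock: 17.3
position: [477.5, 229.1, 117.8]
ee_rot: [0.962, 0.119, -0.244, 0.03]
contact_force: [0.1, 0.1, -0.1]
gripper_width: 24.7
grasp_force: 60.9
```

Emit:
send_rows(
  series=[
    [[0,0,0],[0,0,0],0],
    [[0,0,0],[0,0,0],0],
  ],
)

```text
clock: 17.5
position: [477.3, 229.1, 117.6]
ee_rot: [0.962, 0.119, -0.244, 0.03]
contact_force: [1.0, -0.4, 4.0]
gripper_width: 24.7
grasp_force: 61.3
```

Emit:
send_rows(
  series=[
    [[-10,0,-3.7],[0,0,0],0],
    [[-15,0,-5.6],[0,0,0],0],
    [[-20,0,-7.4],[0,0,0],0],
    [[-22,0,-8.2],[0,0,0],0],
    [[-22,0,-8.2],[0,0,0],0],
    [[0,0,0],[0,0,0],0],
  ],
)

```text
clock: 18.1
position: [414.7, 213.7, 191.1]
ee_rot: [0.962, 0.12, -0.244, 0.029]
contact_force: [-0.1, 0.4, -0.3]
gripper_width: 24.6
grasp_force: 60.9
```

Emit:
send_rows(
  series=[
    [[-16.5,0,-30.4],[0,0,0],0],
    [[-16.5,0,-30.4],[0,0,0],0],
    [[0,0,0],[0,0,0],0],
    [[0,0,0],[0,0,0],0],
  ],
)

```text
clock: 18.5
position: [415.8, 213.9, 257.2]
ee_rot: [0.962, 0.119, -0.245, 0.029]
contact_force: [0.2, 0.3, -1.8]
gripper_width: 24.4
grasp_force: 60.9
```

```bash
python3 - <<'E'
from h import *
s=monitor.read_state();p=s['position'];print(p,s['gripper_width'],s['grasp_force'])
R=Ro.from_quat(s['ee_rot']).as_matrix();c=p-8*R[:,2]-5*D;chk('g',np.array([c-50*D,c+50*D]),25)
route((np.array([565,-40,215]),None),(np.array([565,-40,215]),RP))
E
```

```text
[415.75307384 213.93732701 257.24834485] 24.425426198076412 60.85650444030762
scene area 165 cen [388.2 141.2] pred [388.9 136.8] ang -80.4 pred -82.1 len 22.4 pred 30.8
top area 151 cen [260.2 261.8] pred [260.6 258.8] ang 79.1 pred 85.0 len 20.8 pred 17.6
rot 1 x [0. 0. 0.] | shift 7 x [13.3 40.3 -0.6] -> [565 -40 215]
rot 8 x [0.0039 0.1052 0.0512] | shift 1 x [0. 0. 0.] -> [565 -40 215]
```

Emit:
send_rows(
  series=[
    [[13.3,40.3,-0.6],[0,0,0],0],
    [[13.3,40.3,-0.6],[0,0,0],0],
    [[13.3,40.3,-0.6],[0,0,0],0],
    [[13.3,40.3,-0.6],[0,0,0],0],
    [[13.3,40.3,-0.6],[0,0,0],0],
    [[13.3,40.3,-0.6],[0,0,0],0],
    [[13.3,40.3,-0.6],[0,0,0],0],
  ],
)

```text
clock: 19.3
position: [565.8, -41.0, 214.1]
ee_rot: [0.961, 0.119, -0.247, 0.03]
contact_force: [0.3, 1.3, -0.9]
gripper_width: 24.7
grasp_force: 60.8
```

Emit:
send_rows(
  series=[
    [[0,0,0],[0.0039,0.1052,0.0512],0],
    [[0,0,0],[0.0039,0.1052,0.0512],0],
    [[0,0,0],[0.0039,0.1052,0.0512],0],
    [[0,0,0],[0.0039,0.1052,0.0512],0],
    [[0,0,0],[0.0039,0.1052,0.0512],0],
    [[0,0,0],[0.0039,0.1052,0.0512],0],
    [[0,0,0],[0.0039,0.1052,0.0512],0],
    [[0,0,0],[0.0039,0.1052,0.0512],0],
  ],
)

```text
clock: 20.1
position: [565.0, -39.5, 215.1]
ee_rot: [0.981, -0.077, 0.176, 0.012]
contact_force: [0.3, -1.2, -1.4]
gripper_width: 24.3
grasp_force: 60.8
```

Emit:
send_rows(
  series=[
    [[0,0,0],[0,0,0],0],
    [[0,0,0],[0,0,0],0],
  ],
)

```text
clock: 20.3
position: [564.8, -39.8, 215.1]
ee_rot: [0.982, -0.075, 0.173, 0.013]
contact_force: [0.8, 1.1, -1.2]
gripper_width: 24.6
grasp_force: 60.8
```

```bash
python3 - <<'E'
from h import *
t=DI-8*XU-38*YU+13*Z+5*YU+8*RP[:,2]
print(monitor.read_state()['position'],t)
route((t+[0,0,110],RP),(t+[0,0,26],RP))
E
```

```text
[564.82076741 -39.77811228 215.1095207 ] [ 573.84022309 -225.4525043    19.48707484]
rot 1 x [-0.001  0.001  0.002] | shift 5 x [ 1.1 36.4 18.7] -> [ 573.8 -225.5  129.5]
rot 1 x [0. 0. 0.] | shift 2 x [-14.4  -0.   39.4] -> [ 573.8 -225.5   45.5]
```

Emit:
send_rows(
  series=[
    [[1.1,36.4,18.7],[0,0,0],0],
    [[1.1,36.4,18.7],[0,0,0],0],
    [[1.1,36.4,18.7],[0,0,0],0],
    [[1.1,36.4,18.7],[0,0,0],0],
    [[1.1,36.4,18.7],[0,0,0],0],
    [[-14.4,0,39.4],[0,0,0],0],
    [[-14.4,0,39.4],[0,0,0],0],
    [[0,0,0],[0,0,0],0],
  ],
)

```text
clock: 21.1
position: [572.2, -225.2, 39.0]
ee_rot: [0.983, -0.077, 0.168, 0.012]
contact_force: [-1.5, 0.0, -1.8]
gripper_width: 24.5
grasp_force: 60.7
```

```bash
python3 - <<'E'
from h import *
t=DI-8*XU-38*YU+13*Z+5*YU+8*RP[:,2]
s=monitor.read_state();print(s['position'],s['gripper_width'],s['grasp_force'],s['contact_force'].round(1))
chk('g',held(),22)
route((t+[0,0,7],RP))
E
```

```text
[ 572.15974678 -225.22005912   38.97957135] 24.479090428606337 60.677382946014404 [-1.5  0.  -1.8]
scene area 123 cen [249.8 182. ] pred [254.6 178.4] ang -46.8 pred -39.3 len 16.4 pred 22.6
top area 83 cen [382.6 218.9] pred [381.4 227.4] ang -65.0 pred -81.4 len 12.0 pred 25.4
rot 1 x [-0.002 -0.002  0.001] | shift 1 x [-9.7  0.7 17.2] -> [ 573.8 -225.5   26.5]
```

Emit:
send_rows(
  series=[
    [[-5,0.7,10],[0,0,0],0],
    [[-4.7,0,7],[0,0,0],0],
    [[0,0,0],[0,0,0],0],
    [[0,0,0],[0,0,0],0],
  ],
)

```text
clock: 21.6
position: [573.3, -224.9, 28.5]
ee_rot: [0.981, -0.075, 0.177, 0.013]
contact_force: [0.6, 0.3, -0.9]
gripper_width: 24.8
grasp_force: 60.8
```

Emit:
send_rows(
  series=[
    [[-1,0,2.8],[0,0,0],0],
    [[0,0,0],[0,0,0],0],
    [[0,0,0],[0,0,0],0],
  ],
)

```text
clock: 21.9
position: [573.8, -225.0, 25.4]
ee_rot: [0.981, -0.075, 0.177, 0.013]
contact_force: [0.3, 1.3, 3.9]
gripper_width: 24.8
grasp_force: 61.5
```

Emit:
send_rows(
  series=[
    [[-0.6,0,1.6],[0,0,0],0],
    [[0,0,0],[0,0,0],0],
    [[0,0,0],[0,0,0],0],
  ],
)

```text
clock: 22.2
position: [574.2, -225.2, 24.5]
ee_rot: [0.981, -0.075, 0.178, 0.013]
contact_force: [-1.5, 0.9, 9.5]
gripper_width: 24.6
grasp_force: 62.4
```

Emit:
send_rows(
  series=[
    [[0,0,0],[0,0,0],44],
    [[0,0,0],[0,0,0],44],
    [[0,0,-5],[0,0,0],44],
    [[0,0,-20],[0,0,0],44],
    [[0,0,-40],[0,0,0],44],
    [[0,0,-45],[0,0,0],44],
    [[0,0,-45],[0,0,0],44],
    [[0,0,0],[0,0,0],44],
  ],
)

```text
clock: 23.0
position: [521.0, -217.5, 174.7]
ee_rot: [0.98, -0.075, 0.181, 0.013]
contact_force: [0.7, 0.3, 1.1]
gripper_width: 44.1
grasp_force: 0.0
```

Emit:
send_rows(
  series=[
    [[0,0,0],[0,0,0],44],
  ],
)

```text
clock: 23.1
position: [519.0, -217.0, 169.0]
ee_rot: [0.981, -0.076, 0.177, 0.012]
contact_force: [-0.1, -0.8, -1.3]
gripper_width: 44.0
grasp_force: 0.0
```

```bash
python3 - <<'E'
from h import *
s=monitor.read_state();print(s['position'],s['joints'].round(2))
for k,x in(('b',60),('g',-8)):
  c=DI+x*XU-38*YU+13*Z;chk(k,np.array([c-50*YU,c+50*YU]),24)
g=CEN['w']+5*D+8*RG[:,2];pre=g-100*RG[:,2]
route((np.array([590,0,215]),None),(np.array([590,0,215]),RG),(pre,RG))
E
```

```text
[ 519.01985072 -217.02589853  168.97453639] [-0.1   0.19 -0.51  0.03 -0.52  1.49]
scene area 190 cen [239.  176.8] pred [240.9 176.1] ang -38.5 pred -37.7 len 23.9 pred 22.2
top area 173 cen [398.7 227.8] pred [397.9 230.8] ang -83.4 pred -81.8 len 20.4 pred 25.2
scene area 195 cen [253.3 183.3] pred [254.8 182.7] ang -39.6 pred -39.2 len 24.1 pred 22.3
top area 169 cen [381.3 224.4] pred [380.7 227.8] ang -81.6 pred -81.4 len 20.9 pred 25.2
rot 1 x [0. 0. 0.] | shift 6 x [  8.7 -37.6  -5.5] -> [590   0 215]
rot 8 x [-0.0041 -0.1049 -0.0511] | shift 1 x [0. 0. 0.] -> [590   0 215]
rot 1 x [0. 0. 0.] | shift 8 x [ -0.1 -39.8   1.6] -> [506.  307.5 204. ]
```

Blue and green lie straight. Now white.

Emit:
send_rows(
  series=[
    [[8.7,-37.6,-5.5],[0,0,0],46],
    [[8.7,-37.6,-5.5],[0,0,0],46],
    [[8.7,-37.6,-5.5],[0,0,0],46],
    [[8.7,-37.6,-5.5],[0,0,0],46],
    [[8.7,-37.6,-5.5],[0,0,0],46],
    [[8.7,-37.6,-5.5],[0,0,0],46],
  ],
)

```text
clock: 23.9
position: [590.6, 1.6, 215.6]
ee_rot: [0.982, -0.075, 0.174, 0.013]
contact_force: [0.2, 0.1, 0.4]
gripper_width: 46.4
grasp_force: 0.0
```

Emit:
send_rows(
  series=[
    [[0,0,0],[-0.0041,-0.1049,-0.0511],46],
    [[0,0,0],[-0.0041,-0.1049,-0.0511],46],
    [[0,0,0],[-0.0041,-0.1049,-0.0511],46],
    [[0,0,0],[-0.0041,-0.1049,-0.0511],46],
    [[0,0,0],[-0.0041,-0.1049,-0.0511],46],
    [[0,0,0],[-0.0041,-0.1049,-0.0511],46],
    [[0,0,0],[-0.0041,-0.1049,-0.0511],46],
    [[0,0,0],[-0.0041,-0.1049,-0.0511],46],
  ],
)

```text
clock: 24.7
position: [591.0, -0.1, 215.5]
ee_rot: [0.961, 0.119, -0.247, 0.031]
contact_force: [0.4, 0.6, -1.3]
gripper_width: 46.2
grasp_force: 0.0
```

Emit:
send_rows(
  series=[
    [[-0.1,-39.8,1.6],[0,0,0],46],
    [[-0.1,-39.8,1.6],[0,0,0],46],
    [[-0.1,-39.8,1.6],[0,0,0],46],
    [[-0.1,-39.8,1.6],[0,0,0],46],
    [[-0.1,-39.8,1.6],[0,0,0],46],
    [[-0.1,-39.8,1.6],[0,0,0],46],
    [[-0.1,-39.8,1.6],[0,0,0],46],
    [[-0.1,-39.8,1.6],[0,0,0],46],
  ],
)

```text
clock: 25.5
position: [506.1, 308.8, 203.7]
ee_rot: [0.962, 0.118, -0.246, 0.032]
contact_force: [0.5, -0.1, -0.5]
gripper_width: 46.0
grasp_force: 0.0
```

Emit:
send_rows(
  series=[
    [[0,0,0],[0,0,0],46],
    [[0,0,0],[0,0,0],46],
  ],
)

```text
clock: 25.7
position: [506.4, 308.0, 203.8]
ee_rot: [0.962, 0.119, -0.245, 0.032]
contact_force: [0.6, 0.4, 0.2]
gripper_width: 46.1
grasp_force: 0.0
```

```bash
python3 - <<'E'
from h import *
g=CEN['w']+5*D+8*RG[:,2]
print(monitor.read_state()['position'])
route((g-100*RG[:,2],RG),(g,RG))
t=get_image('top')[...,::-1];c=get_image('scene')[...,::-1]
cv2.imwrite('pics/prew.png',np.vstack([np.hstack([cv2.resize(t[205:285,205:285],(400,400),interpolation=2)[:300],cv2.resize(c[145:225,365:445],(400,400),interpolation=2)[:300]]),np.hstack([cv2.resize(t[180:280,330:430],(400,400),interpolation=2)[:300],cv2.resize(c[140:220,200:280],(400,400),interpolation=2)[:300]])]))
E
```

```text
[506.37583212 307.95730368 203.84603353]
rot 1 x [0.003 0.    0.   ] | shift 1 x [-0.5  0.4  0.1] -> [506.  307.5 204. ]
rot 1 x [0. 0. 0.] | shift 3 x [-0.   0.  33.3] -> [459.5 295.9 116.2]
```

View pics/prew.png

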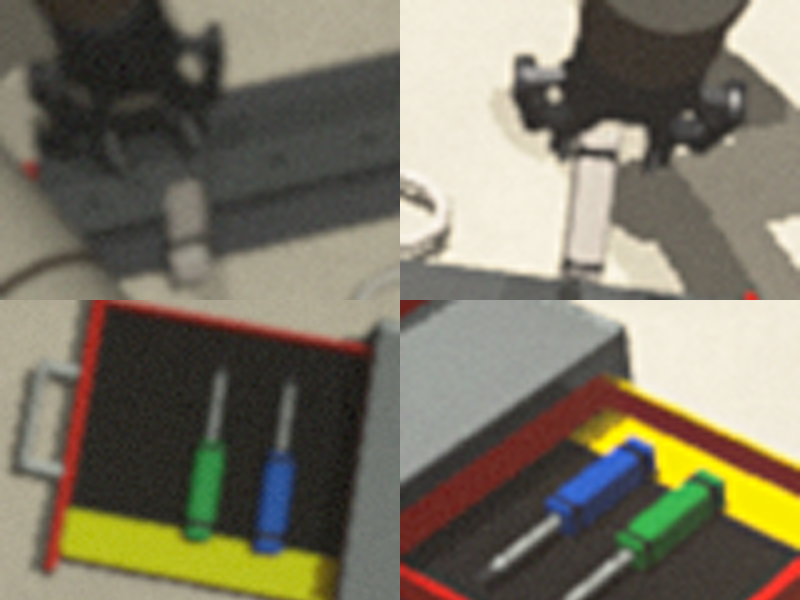

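White matches its prediction within about 3 mm (slightly to +y), and blue and green lie straight with handles at the yellow end. Grasping white.

Emit:
send_rows(
  series=[
    [[-0.5,-2.5,0],[0,0,0],48],
    [[0,0,30],[0,0,0],48],
    [[0,0,30],[0,0,0],48],
    [[0,0,25],[0,0,0],48],
    [[0,0,15],[0,0,0],48],
    [[0,0,0],[0,0,0],48],
    [[0,0,0],[0,0,0],0],
    [[0,0,0],[0,0,0],0],
  ],
)

```text
clock: 26.6
position: [460.9, 298.1, 119.4]
ee_rot: [0.962, 0.118, -0.243, 0.03]
contact_force: [1.1, -0.0, 0.3]
gripper_width: 24.4
grasp_force: 60.4
```

Emit:
send_rows(
  series=[
    [[0,0,0],[0,0,0],0],
    [[0,0,0],[0,0,0],0],
  ],
)

```text
clock: 26.8
position: [460.7, 298.1, 119.2]
ee_rot: [0.962, 0.118, -0.243, 0.03]
contact_force: [2.8, -0.5, 1.8]
gripper_width: 24.6
grasp_force: 60.6
```

Emit:
send_rows(
  series=[
    [[-10,0,-3.7],[0,0,0],0],
    [[-15,0,-5.6],[0,0,0],0],
    [[-20,0,-7.4],[0,0,0],0],
    [[-22,0,-8.2],[0,0,0],0],
    [[-22,0,-8.2],[0,0,0],0],
    [[0,0,0],[0,0,0],0],
  ],
)

```text
clock: 27.4
position: [398.3, 283.2, 192.5]
ee_rot: [0.962, 0.119, -0.242, 0.029]
contact_force: [0.3, 1.2, -1.3]
gripper_width: 24.4
grasp_force: 60.3
```

Emit:
send_rows(
  series=[
    [[-16.5,0,-30.4],[0,0,0],0],
    [[-16.5,0,-30.4],[0,0,0],0],
    [[0,0,0],[0,0,0],0],
    [[0,0,0],[0,0,0],0],
  ],
)

```text
clock: 27.8
position: [398.9, 283.3, 258.7]
ee_rot: [0.962, 0.118, -0.244, 0.03]
contact_force: [-0.7, -0.2, -2.6]
gripper_width: 25.0
grasp_force: 60.3
```

```bash
python3 - <<'E'
from h import *
print(monitor.read_state()['position'])
route((np.array([575,-20,215]),None),(np.array([575,-20,215]),RP))
E
```

```text
[398.90427152 283.2642554  258.67771533]
rot 1 x [0. 0. 0.] | shift 8 x [13.3 42.1 -1. ] -> [575 -20 215]
rot 8 x [0.0038 0.1045 0.0512] | shift 1 x [0. 0. 0.] -> [575 -20 215]
```

Emit:
send_rows(
  series=[
    [[13.3,42.1,-1],[0,0,0],0],
    [[13.3,42.1,-1],[0,0,0],0],
    [[13.3,42.1,-1],[0,0,0],0],
    [[13.3,42.1,-1],[0,0,0],0],
    [[13.3,42.1,-1],[0,0,0],0],
    [[13.3,42.1,-1],[0,0,0],0],
    [[13.3,42.1,-1],[0,0,0],0],
    [[13.3,42.1,-1],[0,0,0],0],
  ],
)

```text
clock: 28.6
position: [575.0, -21.8, 213.0]
ee_rot: [0.961, 0.118, -0.246, 0.03]
contact_force: [0.3, 1.3, -1.5]
gripper_width: 24.4
grasp_force: 60.3
```

Emit:
send_rows(
  series=[
    [[0,0,0],[0.0038,0.1045,0.0512],0],
    [[0,0,0],[0.0038,0.1045,0.0512],0],
    [[0,0,0],[0.0038,0.1045,0.0512],0],
    [[0,0,0],[0.0038,0.1045,0.0512],0],
    [[0,0,0],[0.0038,0.1045,0.0512],0],
    [[0,0,0],[0.0038,0.1045,0.0512],0],
    [[0,0,0],[0.0038,0.1045,0.0512],0],
    [[0,0,0],[0.0038,0.1045,0.0512],0],
  ],
)

```text
clock: 29.4
position: [574.1, -20.3, 213.9]
ee_rot: [0.982, -0.077, 0.174, 0.014]
contact_force: [0.2, -0.7, -1.4]
gripper_width: 24.6
grasp_force: 60.2
```

Emit:
send_rows(
  series=[
    [[0,0,0],[0,0,0],0],
    [[0,0,0],[0,0,0],0],
  ],
)

```text
clock: 29.6
position: [573.9, -20.5, 214.1]
ee_rot: [0.982, -0.075, 0.172, 0.015]
contact_force: [0.7, 0.2, -0.7]
gripper_width: 24.8
grasp_force: 60.2
```

```bash
python3 - <<'E'
from h import *
t=DI-76*XU-38*YU+13*Z+5*YU+8*RP[:,2]
print(monitor.read_state()['position'],t)
route((t+[0,0,110],RP),(t+[0,0,26],RP))
E
```

```text
[573.93426726 -20.54746261 214.05153117] [ 584.27822309 -158.2685043    19.48707484]
rot 1 x [0.002 0.004 0.002] | shift 4 x [ 0.1 33.6 22.5] -> [ 584.3 -158.3  129.5]
rot 1 x [0. 0. 0.] | shift 2 x [-14.4  -0.   39.4] -> [ 584.3 -158.3   45.5]
```

Emit:
send_rows(
  series=[
    [[0.1,33.6,22.5],[0.002,0.004,0.002],0],
    [[0.1,33.6,22.5],[0,0,0],0],
    [[0.1,33.6,22.5],[0,0,0],0],
    [[0.1,33.6,22.5],[0,0,0],0],
    [[-14.4,0,39.4],[0,0,0],0],
    [[-14.4,0,39.4],[0,0,0],0],
    [[0,0,0],[0,0,0],0],
    [[0,0,0],[0,0,0],0],
  ],
)

```text
clock: 30.4
position: [589.2, -159.0, 49.0]
ee_rot: [0.982, -0.076, 0.175, 0.011]
contact_force: [1.3, -0.5, -0.9]
gripper_width: 24.4
grasp_force: 60.5
```

```bash
python3 - <<'E'
from h import *
t=DI-76*XU-38*YU+13*Z+5*YU+8*RP[:,2]
im=get_image('scene')[...,::-1];s=monitor.read_state();print(s['position'],s['gripper_width'],s['grasp_force'],s['contact_force'].round(1))
route((t+[0,0,7],RP))
h=held();P=proj('scene',[h.mean(0)+130*YU*f for f in(.5,1)]);print(P.round(1),[proj('scene',h).round(1)])
cv2.imwrite('pics/lowW.png',cv2.resize(im[150:230,210:310],(800,640),interpolation=2)[:600])
E
```

```text
[ 590.33272704 -158.58322131   50.85447194] 24.254919924090046 60.50193987437524 [ 0.5 -0.1 -0.5]
rot 1 x [-0.006 -0.005 -0.001] | shift 1 x [-14.    0.6  20.8] -> [ 584.3 -158.3   26.5]
[[256.3 193.5]
 [244.  203.8]] [array([[276.4, 176.5],
       [259.1, 191.1]])]
```

View pics/lowW.png

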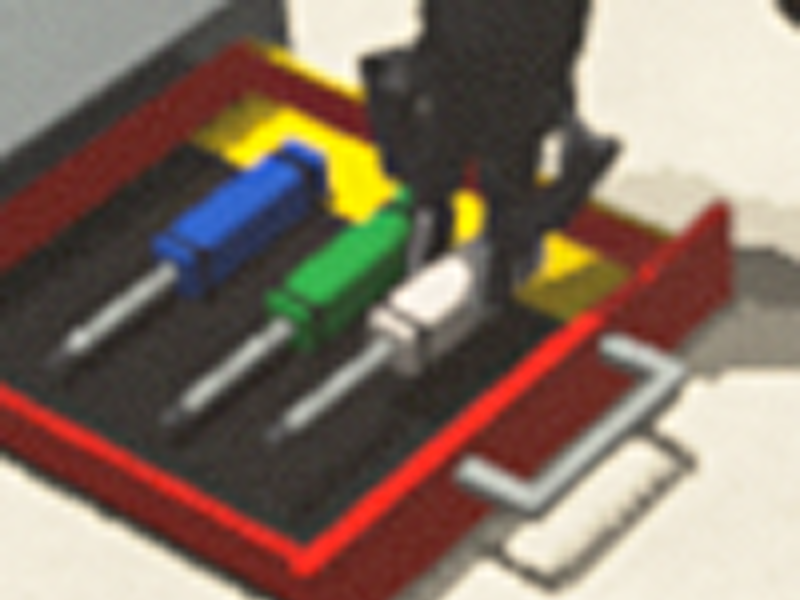

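White is held level above the floor in front of green, parallel to it. Lowering.

Emit:
send_rows(
  series=[
    [[-8,0.6,11],[0,0,0],0],
    [[-6,0,9.5],[0,0,0],0],
    [[0,0,0],[0,0,0],0],
    [[0,0,0],[0,0,0],0],
  ],
)

```text
clock: 30.85
position: [586.1, -160.9, 33.9]
ee_rot: [0.982, -0.075, 0.171, 0.004]
contact_force: [0.2, -0.3, -1.1]
gripper_width: 24.6
grasp_force: 60.5
```

Emit:
send_rows(
  series=[
    [[-1,0,2.8],[0,0,0],0],
    [[0,0,0],[0,0,0],0],
    [[0,0,0],[0,0,0],0],
  ],
)

```text
clock: 31.15
position: [584.1, -161.6, 29.5]
ee_rot: [0.983, -0.075, 0.168, 0.004]
contact_force: [0.1, 0.0, -0.5]
gripper_width: 24.8
grasp_force: 60.5
```

Emit:
send_rows(
  series=[
    [[-1,0,2.8],[0.004,0.006,0],0],
    [[0,0,0],[0,0,0],0],
    [[0,0,0],[0,0,0],0],
  ],
)

```text
clock: 31.45
position: [584.5, -162.0, 27.3]
ee_rot: [0.983, -0.074, 0.17, 0.001]
contact_force: [-0.4, 0.9, 1.0]
gripper_width: 24.6
grasp_force: 60.5
```

Emit:
send_rows(
  series=[
    [[-0.7,0,1.8],[0,0,0],0],
    [[0,0,0],[0,0,0],0],
    [[0,0,0],[0,0,0],0],
  ],
)

```text
clock: 31.75
position: [584.8, -162.2, 26.4]
ee_rot: [0.983, -0.074, 0.17, 0.001]
contact_force: [-2.9, 1.6, 6.0]
gripper_width: 24.4
grasp_force: 60.9
```

Emit:
send_rows(
  series=[
    [[0,0,0],[0,0,0],42],
    [[0,0,0],[0,0,0],42],
    [[0,0,-5],[0,0,0],42],
    [[0,0,-20],[0,0,0],42],
    [[0,0,-40],[0,0,0],42],
    [[0,0,-45],[0,0,0],42],
    [[0,0,-45],[0,0,0],42],
    [[0,0,0],[0,0,0],42],
  ],
)

```text
clock: 32.55
position: [535.1, -158.3, 179.0]
ee_rot: [0.982, -0.074, 0.176, 0.0]
contact_force: [0.9, -0.7, 0.4]
gripper_width: 41.6
grasp_force: 0.0
```

Emit:
send_rows(
  series=[
    [[0,0,0],[0,0,0],30],
  ],
)

```text
clock: 32.65
position: [532.9, -158.1, 173.1]
ee_rot: [0.982, -0.074, 0.171, 0.0]
contact_force: [-0.1, 1.6, -0.5]
gripper_width: 30.0
grasp_force: 0.0
```

```bash
python3 - <<'E'
from h import *
s=monitor.read_state();print(s['position'],s['joints'].round(2))
for k,x in(('b',60),('g',-8)):
  c=DI+x*XU-38*YU+13*Z;chk(k,np.array([c-50*YU,c+50*YU]),24)
im=get_image('scene')[...,::-1];t=get_image('top')[...,::-1]
cv2.imwrite('pics/in.png',np.hstack([cv2.resize(t[180:280,330:430],(400,400),interpolation=2),cv2.resize(im[140:240,200:300],(400,400),interpolation=2)]))
R1=frame([0,0,-1],[-.1535,-.988,0])
q=np.array([630,-52,0])   # on the bar
route((np.array([610,-40,200]),None),(np.array([628,-53,170]),R1),(np.array([628,-53,32]),R1))
E
```

```text
[ 532.89430623 -158.1064933   173.1192543 ] [ 0.02  0.18 -0.52  0.07 -0.53  1.35]
scene area 193 cen [239.2 176.7] pred [240.9 176.1] ang -37.3 pred -37.7 len 23.8 pred 22.2
top area 201 cen [398.3 229.9] pred [397.9 230.8] ang -82.0 pred -81.8 len 25.3 pred 25.2
scene area 193 cen [253.1 183.4] pred [254.8 182.7] ang -40.5 pred -39.2 len 24.1 pred 22.3
top area 152 cen [381.5 223.7] pred [380.7 227.8] ang -83.0 pred -81.4 len 18.9 pred 25.2
rot 1 x [0. 0. 0.] | shift 4 x [ 16.3 -32.2  -1.5] -> [610 -40 200]
rot 3 x [-0.0083 -0.1123  0.001 ] | shift 1 x [19.8 10.1 30. ] -> [628 -53 170]
rot 1 x [0. 0. 0.] | shift 4 x [ 0.   0.  34.5] -> [628 -53  32]
```

View pics/in.png

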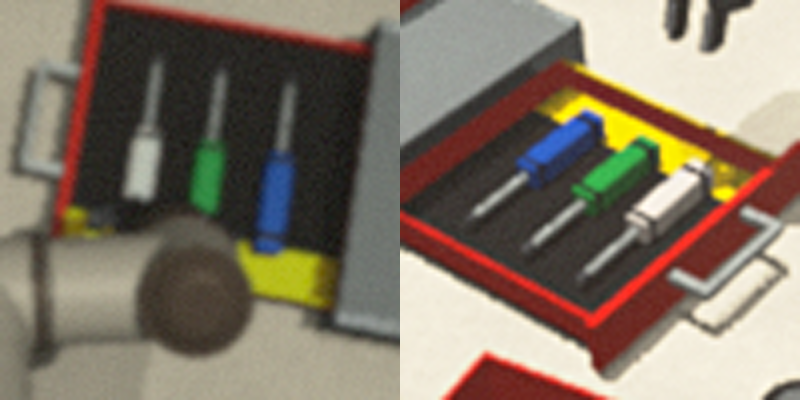

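All three lie flat, straight, handles on the yellow end. Go back to the pull bar.

Emit:
send_rows(
  series=[
    [[16.3,-32.2,-1.5],[0,0,0],34],
    [[16.3,-32.2,-1.5],[0,0,0],34],
    [[16.3,-32.2,-1.5],[0,0,0],34],
    [[16.3,-32.2,-1.5],[0,0,0],34],
    [[0,0,0],[-0.0083,-0.1123,0.001],34],
    [[0,0,0],[-0.0083,-0.1123,0.001],34],
    [[0,0,0],[-0.0083,-0.1123,0.001],34],
    [[0,0,0],[0,0,0],34],
  ],
)

```text
clock: 33.75
position: [613.0, -40.0, 200.1]
ee_rot: [0.997, -0.077, 0.001, 0.0]
contact_force: [-1.3, -0.2, -0.4]
gripper_width: 34.2
grasp_force: 0.0
```

Emit:
send_rows(
  series=[
    [[19.8,10,30],[0,0,0],34],
    [[0,0,0],[0,0,0],34],
    [[0,0,0],[0,0,0],34],
  ],
)

```text
clock: 34.05
position: [627.2, -53.5, 170.4]
ee_rot: [0.997, -0.077, 0.0, 0.001]
contact_force: [0.3, 0.2, -0.2]
gripper_width: 34.0
grasp_force: 0.0
```

```bash
python3 - <<'E'
from h import *
s=monitor.read_state();print(s['position'],s['gripper_width'])
R1=frame([0,0,-1],[-.1535,-.988,0])
route((np.array([628,-53.5,170]),R1),(np.array([628,-53.5,32]),R1))
E
```

```text
[627.24800371 -53.51202567 170.41453953] 34.01059672511206
rot 1 x [ 0.001 -0.    -0.001] | shift 1 x [ 0.7 -0.1  0.4] -> [628.  -53.5 170. ]
rot 1 x [0. 0. 0.] | shift 4 x [ 0.   0.  34.5] -> [628.  -53.5  32. ]
```

Emit:
send_rows(
  series=[
    [[0.7,0,35],[0,0,0],34],
    [[0,0,35],[0,0,0],34],
    [[0,0,35],[0,0,0],34],
    [[0,0,33],[0,0,0],34],
    [[0,0,0],[0,0,0],34],
    [[0,0,0],[0,0,0],0],
    [[0,0,0],[0,0,0],0],
    [[0,0,0],[0,0,0],0],
  ],
)

```text
clock: 34.85
position: [630.7, -54.0, 36.9]
ee_rot: [0.997, -0.077, 0.004, 0.0]
contact_force: [0.3, -4.4, 2.0]
gripper_width: 8.2
grasp_force: 60.7
```

Emit:
send_rows(
  series=[
    [[0,0,0],[0,0,0],0],
    [[0,6,0],[0,0,0],0],
    [[0,12,0],[0,0,0],0],
    [[0,20,0],[0,0,0],0],
    [[0,20,0],[0,0,0],0],
    [[0,20,0],[0,0,0],0],
    [[0,20,0],[0,0,0],0],
    [[0,20,0],[0,0,0],0],
  ],
)

```text
clock: 35.65
position: [611.0, -169.5, 36.8]
ee_rot: [0.997, -0.077, 0.002, -0.0]
contact_force: [-4.8, 4.0, 11.4]
gripper_width: 8.4
grasp_force: 61.8
```

Emit:
send_rows(
  series=[
    [[0,20,0],[0,0,0],0],
    [[0,20,0],[0,0,0],0],
    [[0,20,0],[0,0,0],0],
    [[0,20,0],[0,0,0],0],
    [[0,20,0],[0,0,0],0],
    [[0,16,0],[0,0,0],0],
    [[0,8,0],[0,0,0],0],
    [[0,4,0],[0,0,0],0],
  ],
)

```text
clock: 36.45
position: [589.3, -296.6, 36.8]
ee_rot: [0.997, -0.078, -0.0, -0.0]
contact_force: [-9.1, 3.2, 13.0]
gripper_width: 7.9
grasp_force: 62.1
```

Emit:
send_rows(
  series=[
    [[0,5,0],[0,0,0],0],
    [[0,5,0],[0,0,0],0],
    [[0,4,0],[0,0,0],0],
    [[0,0,0],[0,0,0],0],
  ],
)

```text
clock: 36.85
position: [587.0, -310.2, 36.8]
ee_rot: [0.997, -0.077, -0.001, -0.0]
contact_force: [-9.5, 1.4, 12.2]
gripper_width: 8.2
grasp_force: 62.0
```

Emit:
send_rows(
  series=[
    [[0,3,0],[0,0,0],0],
    [[0,3,0],[0,0,0],0],
    [[0,0,0],[0,0,0],0],
  ],
)

```text
clock: 37.15
position: [586.2, -315.3, 36.8]
ee_rot: [0.997, -0.077, -0.001, -0.001]
contact_force: [-9.6, 3.3, 12.8]
gripper_width: 8.4
grasp_force: 62.1
```

Emit:
send_rows(
  series=[
    [[0,3,0],[0,0,0],0],
    [[0,2,0],[0,0,0],0],
    [[0,0,0],[0,0,0],0],
    [[0,0,0],[0,0,0],0],
  ],
)

```text
clock: 37.55
position: [586.1, -315.5, 36.8]
ee_rot: [0.997, -0.077, -0.001, -0.003]
contact_force: [-8.2, 19.1, 16.0]
gripper_width: 8.4
grasp_force: 62.6
```

Emit:
send_rows(
  series=[
    [[0,2,0],[0,0,0],0],
    [[0,0,0],[0,0,0],0],
    [[0,0,0],[0,0,0],0],
  ],
)

```text
clock: 37.85
position: [586.1, -315.6, 36.8]
ee_rot: [0.997, -0.077, -0.001, -0.004]
contact_force: [-7.7, 25.7, 18.6]
gripper_width: 8.5
grasp_force: 62.9
```

Stop reached with force rising. Relax, release and lift away.

Emit:
send_rows(
  series=[
    [[0,-5,0],[0,0,0],0],
    [[0,0,0],[0,0,0],0],
    [[0,0,0],[0,0,0],30],
    [[0,0,0],[0,0,0],30],
    [[0,0,-20],[0,0,0],30],
    [[0,0,-40],[0,0,0],30],
    [[0,0,-45],[0,0,0],30],
    [[0,0,-45],[0,0,0],30],
  ],
)

```text
clock: 38.65
position: [588.5, -318.0, 185.7]
ee_rot: [0.997, -0.077, 0.002, 0.0]
contact_force: [0.9, -0.2, -1.0]
gripper_width: 30.3
grasp_force: 0.0
```

Emit:
send_rows(
  series=[
    [[0,-45,0],[0,0,0],30],
    [[0,-45,0],[0,0,0],30],
    [[0,-45,0],[0,0,0],30],
    [[0,-45,0],[0,0,0],30],
    [[0,-45,0],[0,0,0],30],
    [[0,0,0],[0,0,0],30],
    [[0,0,0],[0,0,0],30],
  ],
)

```text
clock: 39.35
position: [623.2, -94.3, 184.3]
ee_rot: [0.997, -0.076, 0.002, -0.0]
contact_force: [-1.0, -0.5, 0.5]
gripper_width: 29.7
grasp_force: 0.0
```

```bash
python3 - <<'E'
from h import *
im=get_image('scene')[...,::-1];t=get_image('top')[...,::-1]
cv2.imwrite('pics/shut.png',np.hstack([cv2.resize(t[150:290,340:525],(400,303),interpolation=2),cv2.resize(im[90:240,130:328],(400,303),interpolation=2)]))
a=cv2.imread('pics/scene0.png').astype(int);print(np.abs(a-im)[225:275,285:360].mean())
E
```

```text
14.932088888888888
```

View pics/shut.png

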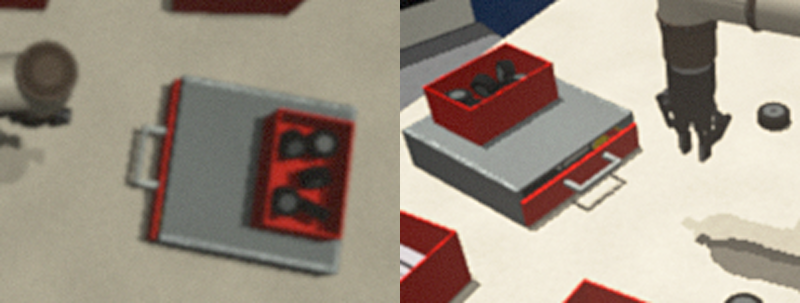

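The drawer travelled 265 mm to its stop and shows shut. The arm is clear, so I'm handing in.

```bash
python3 -c "
from bench import job_done;print(job_done())"
```

```text
the job is handed in; nothing more can be done
None
```

I laid the blue, green and white drivers (no orange was present) flat and straight in the drawer with their handles at the yellow end, pushed it 265 mm to its stop, and handed the job in at about 39 s without going near the wheel or battery; no score came back.

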